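# Set up a robot mower for collection

### The arm

A 6-joint arm with a two-finger parallel gripper is mounted at the origin on the work surface. World frame = base frame: x ahead of the robot, y to its left, z up, the work surface at z = 0. Lengths are in m, angles in rad, forces in N, time in s.
With the tool pointing down it reaches from about 0.35 to 0.975 m from the base axis. Payload 4.9 kg.
Tool frame: the origin (TCP) lies midway between the tips of the shut fingers; the grasp point (between the pads) lies 19 mm behind it; z points along the fingers, y is the direction in which the jaws open and shut (so a half turn about z gives the same grasp; the last joint's range is limited). The gripper opens to 85 mm and grips with 20 to 120 N. Pads are 22 mm wide; open, the fingers measure 114 mm over their backs; the gripper's body (76 mm by 85 mm) begins 54 mm behind the grasp point. The pads swing forward as they close: fully open they stand 13 mm farther back than shut.
Start: joints at [-1.435, 0.053, 1.613, -0, 1.476, -0.119], TCP at [0.158, -0.605, 0.231] pointing down, gripper open.
Joint ranges: [-3.01, 3.01], [-1.01, 2.22], [0.06, 2.58], [-1.02, 4.17], [0.09, 2.62], [-3.14, 3.14]. Speed limits (rad/s): [2.57, 2.57, 3.14, 3.14, 3.14, 3.14].

### API

Orientations are given as a unit quaternion [w, x, y, z].
In Python, from plant import manip gives the robot as it stands. The module is installed in compiled form; this text tells all that it offers.
- The arm moves only by the tool move_arm, never from a script. Its argument "rows" is a list of rows, each an object of numbers: "tx", "ty", "tz": the shift along the tool's x, y, z in m; "ax", "ay", "az": the turn, a rotation vector about the tool's x, y, z in degrees; "jaw": the closure in counts, from 0 (fully open) to 255 (shut). In form: [{"tx": .., "ty": .., "tz": .., "ax": .., "ay": .., "az": .., "jaw": ..}, ...]. A call has 1 to 12 rows; each row shifts and turns the pose as measured when the row begins, along the tool's axes as they then stand; what a row does not reach is not made up. A row lasts 1/10 s, in which the tool goes at most 50 mm and 8.59 degrees, less where a joint would pass 70% of its speed; a pose out of reach is approached as far as the arm can. A call with a gripper value outside its range is refused whole. The fingers move at their own pace and stop on an object; the grip force is fixed at half the most. Time passes only in rows, so rows that do not move let the fingers close. It gives the time, the measured TCP pose, the force and the opening at its end, in the units of the state.
- manip.state(): the state, without advancing time (a new reading comes with each control period).
- manip.grab_frame(name): name is "side" or "top"; returns a dict with "color" (420x560x3 uint8, red, green, blue), "intrinsics" (3x3 intrinsics, pixels), "R" (3x3) and "t" (3): a world point X has camera coordinates R X + t. Camera axes: x right, y down, z forward; pixel columns grow to the right and rows downward; lengths in m; the calibration is good to about 2 mm. A picture is of the moment at which its call begins. There is no depth.
- manip.job_done(): hands the job in, once; it reports no verdict.
The state is a dict: "time": time; "joint_pos": joint angles; "joint_vel": joint speeds; "joint_efforts": joint torques, N m; "tool_pos": TCP position; "tool_rot": TCP orientation; "contact_force": force on the tool from outside, world axes, zero at the start; "ft_torque": the same for the moment, N m; "gripper_width": opening from 0.0 (shut) to 1.0 (fully open).
Only numpy, scipy, OpenCV 4.12 (cv2) and the standard library are available. Lean on these libraries where they do the work, as an engineer would, in place of code of your own. Each camera call takes 0.05 s, during which the arm holds its last target.

### The job

Get the robot mower ready for its customer: take the screwdriver off its battery and lay it flat in the steel tray, then press the battery cover down until it clicks shut. Then, pressing one key at a time all the way down and letting it up again, press power, the up arrow twice, OK and home on the open keypad, and last press the keypad hatch down until it clicks shut. Do not press start, the down arrow or the red stop bar (this machine has blades), and leave everything else on the bench where it is.

Things in the scene. Friction and masses are not known exactly. Their poses are not given: they have to be found in the camera images.
- mower: Grey robot mower, 445 mm long (x), 364 mm wide (y), fixed. Origin: centre of its underside, on the bench; x points from tail (robot's side) to nose, y to its left, z up. Flat deck at z = 178 mm. On it side by side, in 6 mm rims (top z = 186, x = -60 to 73): the keypad (mid y = +58, 134 wide, under the hatch) and the battery bay (mid y = -71, 104 wide; battery top z = 182), all in mm.
- hatch (a joint): Angle of the wide lid over the keypad (rad): 0 shut, 1.6 to 1.9 at the start, 1.95 stop. 134 mm wide, 148 mm from hinge to free edge, 8 mm thick. Hinge line along the mower's y at x = +75, z = 186 mm (lid's underside). Stays where left above 0.8 rad; below, a spring (1 N at the edge) lifts it, until the catch at the middle of the free edge snaps in at the end (5 to 8 N there); then under 0.02.
- battery_cover (a joint): Angle of the narrow lid over the battery bay (rad), 104 mm wide; otherwise just like hatch: same length, thickness, hinge line, spring and catch. It cannot shut while the screwdriver lies on the battery.
- hatch_edge (a point): Point on the hatch's outer face, on its middle line, 130 mm from the hinge line (18 mm short of the free edge): where to push. Its frame turns with the lid: x runs from the free edge to the hinge, z out of the outer face; shut, it is parallel to the mower's frame.
- battery_cover_edge (a point): The same point on the battery cover: outer face, middle line, 130 mm from the hinge line; frame as for hatch_edge.
- key_power_top (a point): Centre of the top of the power key: round, 21 mm. Six grey keys stand 7 mm proud of a black panel, tops at z = 185 mm of the mower, in two rows 40 mm apart and three columns 38 mm apart. Seen from the tail, the far row (x = +6) is power, up, start from left (y = +96) to right (y = +20); the near row (x = -34) is home, down, OK. Beyond the far row is a display.
- key_up_top (a point): Centre of the top of the up key: a triangle, 23 mm a side, pointing to the nose; far row, middle. All six keys are alike in use: 4 mm of travel straight down (this point sinks with the key), sprung, 1.5 N to start and 4.5 N fully down; they come up when let go.
- key_start_top (a point): Centre of the top of the start key (not to be pressed): a triangle, 23 mm a side, pointing to the mower's right (-y); far row, right.
- key_home_top (a point): Centre of the top of the home key: a five-sided house outline, 22 mm wide, 23 mm long, its roof to the nose; near row, left.
- key_down_top (a point): Centre of the top of the down key (not to be pressed): a triangle, 23 mm a side, pointing to the tail; near row, middle.
- key_ok_top (a point): Centre of the top of the OK key: a rectangle with rounded corners, 27 mm wide (y), 18 mm long; near row, right.
- stop_bar_top (a point): Centre of the top of the stop bar (not to be pressed): a sprung red rounded bar, 40 by 110 mm, on the nose beyond the lids, centre at x = +142, y = 0, z = 192 mm of the mower; it sinks up to 6 mm.
- screwdriver: Stubby black screwdriver, about 70 g, lying on the battery in the bay, within 0.4 rad of the mower's x. Its x runs from handle to blade; origin at the middle of the handle, on its axis. Handle eight-sided, 24 mm across flats, from x = -30 to +30 mm; steel shaft 7 mm thick from x = +30 to +75 mm on the same axis.
- screwdriver_tip (a point): End of the screwdriver's blade.
- tray: Open steel tray on the bench beside the mower, to the robot's left or right, fixed: 240 mm (its x) by 140 mm outside, 35 mm high, walls and floor 4 mm. Origin: centre of its underside.
- blade_tin: Flat round metal tin of spare blades, 52 mm across, 18 mm high, loose in the tray in its +x end. Origin: centre of its underside. Bystander.
- tape_measure: Black tape measure, 70 x 36 x 36 mm, loose on the mower's deck near the tail. Origin: centre of its underside. Bystander.
- drill: Cordless drill standing on its battery, about 210 mm high, on the bench. Bystander.
- spray_can: Green spray can, 56 mm across, 190 mm high, on the bench. Bystander.
- spare_pack: Spare tool battery, 115 x 76 x 68 mm, on the bench. Bystander.
- peg_box: Cardboard box, 130 x 85 x 60 mm, on the bench. Bystander.
- charger: Battery charger with a pack on it, 170 x 115 mm, 108 mm high, fixed on the bench on the other side of the mower from the tray. Origin: centre of its underside.
Not all that is in view belongs to the job. Leave any blue or turquoise look-alike of the screwdriver alone.

How it is judged:
On the way, in this order (a step that is already met when the one before it is completed fails the run):
1. the screwdriver lies in the tray, let go (x of screwdriver in the frame of tray between -0.11 and 0.11 m and y of screwdriver in the frame of tray between -0.06 and 0.06 m and z of each of screwdriver, screwdriver_tip in the frame of tray below 0.032 m and x of screwdriver_tip in the frame of tray between -0.12 and 0.12 m and y of screwdriver_tip in the frame of tray between -0.07 and 0.07 m and contact force between screwdriver and the fingers below 0.05 N and linear speed of screwdriver below 0.05 m/s), for 0.1 s.
2. the battery cover is shut (value of joint battery_cover below 0.03 rad), for 0.1 s.
3. power pressed down, all other keys up (z of key_power_top in the frame of mower below 0.1822 m and z of each of key_up_top, key_start_top, key_home_top, key_down_top, key_ok_top in the frame of mower above 0.1838 m), for 0.04 s.
4. then up pressed, all other keys up (z of key_up_top in the frame of mower below 0.1822 m and z of each of key_power_top, key_start_top, key_home_top, key_down_top, key_ok_top in the frame of mower above 0.1838 m), for 0.04 s.
5. up let go (z of key_up_top in the frame of mower above 0.1838 m), for 0.04 s.
6. up pressed a second time (all of step 4), for 0.04 s.
7. then OK pressed, all other keys up (z of key_ok_top in the frame of mower below 0.1822 m and z of each of key_power_top, key_up_top, key_start_top, key_home_top, key_down_top in the frame of mower above 0.1838 m), for 0.04 s.
8. then home pressed, all other keys up (z of key_home_top in the frame of mower below 0.1822 m and z of each of key_power_top, key_up_top, key_start_top, key_down_top, key_ok_top in the frame of mower above 0.1838 m), for 0.04 s.
9. the hatch is shut (value of joint hatch below 0.03 rad), for 0.1 s.
At the end, for the whole second after the job is handed in: Both lids stay shut by themselves (under 0.03 rad), all keys are up, and the screwdriver lies at rest inside the tray, handle and blade both below its rim (within 32 mm of the tray's underside) (all of step 1 and value of joint each of battery_cover, hatch below 0.03 rad and z of each of key_power_top, key_up_top, key_start_top, key_home_top, key_down_top, key_ok_top in the frame of mower above 0.1838 m); the robot touches nothing.
It fails at once if the start key or the down key is pressed (more than 2 mm) (z of any of key_start_top, key_down_top in the frame of mower below 0.183 m).
It fails at once if the stop bar is pressed (more than 3 mm) (z of stop_bar_top in the frame of mower below 0.189 m).
It fails at once if the screwdriver is dropped or thrown hard into the tray (over 40 N) (contact force between screwdriver and tray above 40 N).
It fails at once if a bystander (the blade tin, the drill, the spray can, the spare battery pack, the tape measure, the cardboard box) is moved more than 30 mm (distance of any of blade_tin, drill, spray_can, spare_pack, tape_measure, peg_box from where it was at the start of the episode above 0.03 m).
It also fails if it takes over 72 s, if anything falls off the work surface, if the arm or the gripper's body presses on something with over 40 N, if the wrist force passes 120 N, or if a joint passes its speed limit or range.

## Working session

There is one attempt and no reset: what is moved stays moved. The work goes in short steps, Python scripts to look and compute and a tool call to move; the robot and the scene stay as the last step left them, time stands still between calls to the robot, and variables do not carry over. Pictures are saved under pics/ and viewed, and the job is handed in when it is done.

Besides the shell and the picture viewer there is one more tool, called as a command line: name --argument value ..., lists and objects as JSON in quotes. move_arm: Moves the arm, as the interface text tells. Its arguments: {"type":"object","properties":{"rows":{"type":"array"}},"required":["rows"]}

```bash
mkdir -p pics
python3 - <<'E'
from plant import manip
import cv2,numpy as np
s=manip.state(); print({k:np.round(v,3).tolist() for k,v in s.items()})
for n in("side","top"):
    f=manip.grab_frame(n); cv2.imwrite(f"pics/{n}0.png",f["color"][:,:,::-1]); print(n,f["intrinsics"],f["R"],f["t"])
E
```

```text
{'time': 0.0, 'joint_pos': [-1.435, 0.053, 1.614, 0.0, 1.476, -0.119], 'joint_vel': [-0.002, -0.001, 0.0, -0.001, 0.0, -0.0], 'joint_efforts': [0.0, -39.369, -37.017, -0.0, 0.007, 0.0], 'tool_pos': [0.157, -0.604, 0.23], 'tool_rot': [-0.001, 0.992, 0.127, 0.0], 'contact_force': [-0.026, -0.012, -0.187], 'ft_torque': [-0.038, 0.029, -0.039], 'gripper_width': 1.001}
side [[445.44177197   0.         279.94778564]
 [  0.         445.44177197 212.1225683 ]
 [  0.           0.           1.        ]] [[ 0.99772194 -0.06730234 -0.00461822]
 [-0.05089562 -0.7060319  -0.70634878]
 [ 0.04427831  0.70497472 -0.70784891]] [-0.47596382  0.12190558  1.50435739]
top [[475.34373227   0.         281.43066903]
 [  0.         475.34373227 209.80878537]
 [  0.           0.           1.        ]] [[ 0.00684809 -0.99991394 -0.01119009]
 [-0.99129983 -0.00531729 -0.13151566]
 [ 0.13144484  0.01199337 -0.99125093]] [0.01059059 0.48273109 1.42891175]
```

View pics/side0.png

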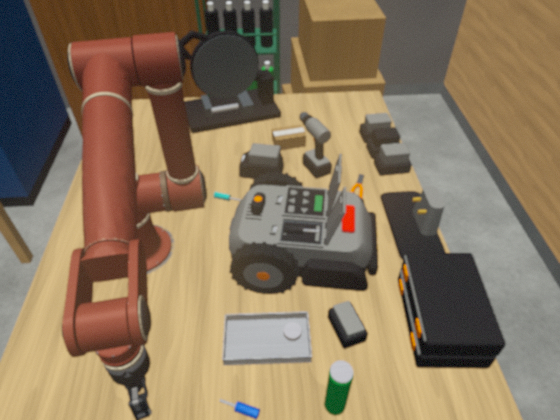

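View pics/top0.png

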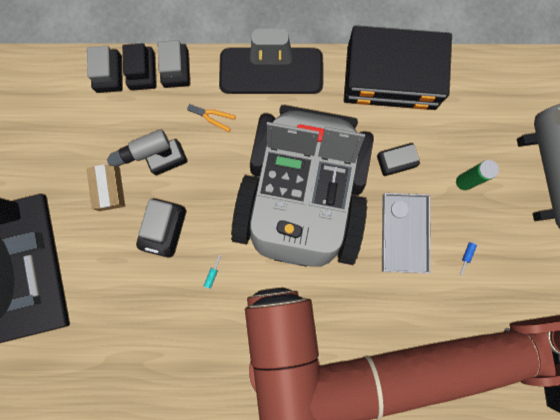

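The top view has the mower at about (305,190), the tray on the robot's right at (406,233), the tin at (400,209) and the screwdriver in the bay at about (333,187). I'll zoom in to measure.

```bash
cat > h.py <<'E'
import cv2,numpy as np
from plant import manip
def ray(f,u,v):
    K,R,t=f["intrinsics"],np.array(f["R"]),np.array(f["t"])
    d=R.T@np.linalg.solve(K,[u,v,1.]); return -R.T@t,d
def onz(f,u,v,z):
    o,d=ray(f,u,v); return o+d*(z-o[2])/d[2]
def tri(f1,p1,f2,p2):
    P=[g["intrinsics"]@np.c_[g["R"],g["t"]] for g in(f1,f2)]
    X=cv2.triangulatePoints(P[0],P[1],np.array(p1,float).reshape(2,1),np.array(p2,float).reshape(2,1)).ravel()
    return X[:3]/X[3]
def proj(f,X):
    c=np.array(f["R"])@np.array(X)+f["t"]; p=f["intrinsics"]@c; return p[:2]/p[2]
def crop(f,name,x0,y0,x1,y1,s):
    im=f["color"][y0:y1,x0:x1,::-1]
    im=cv2.resize(im,None,fx=s,fy=s,interpolation=cv2.INTER_CUBIC); cv2.imwrite(f"pics/{name}.png",im)
E
python3 - <<'E'
from h import *
a=manip.grab_frame("top");b=manip.grab_frame("side")
np.save("t0.npy",a,allow_pickle=True);np.save("s0.npy",b,allow_pickle=True)
crop(a,"topz",230,100,440,280,3.3);crop(b,"sidez",220,150,390,350,3)
E
```

```text
(no output)
```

View pics/topz.png

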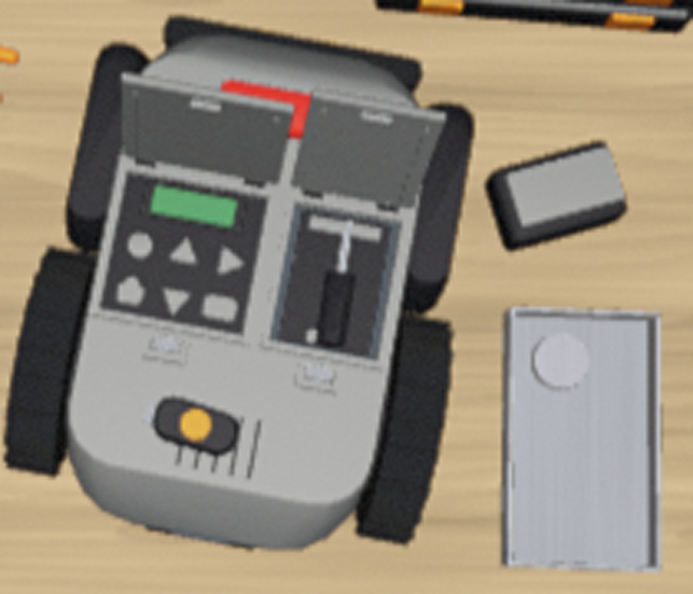

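View pics/sidez.png

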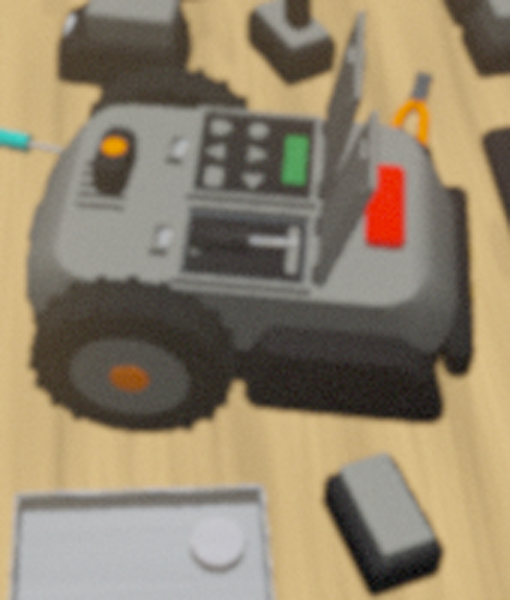

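The keypad lies at zoom x 100-265, y 175-340, with six light keys. The screwdriver handle is at zoom (336,310) and its shaft points to the nose at (345,240). The tape measure is at (195,425). Next I'll extract the keys, handle, tray and tin.

Run:
```python
from h import *
a=np.load("t0.npy",allow_pickle=True).item();b=np.load("s0.npy",allow_pickle=True).item()
def blobs(f,x0,y0,x1,y1,th,amin,amax):
    g=cv2.cvtColor(f["color"],cv2.COLOR_RGB2GRAY)[y0:y1,x0:x1]
    S=6
    g=cv2.resize(g,None,fx=S,fy=S,interpolation=cv2.INTER_CUBIC)
    n,l,st,c=cv2.connectedComponentsWithStats((g>th).astype(np.uint8),connectivity=4)
    r=[]
    for i in range(1,n):
        A=st[i,4]/S/S
        if amin<A<amax: r.append([(c[i,0]+.5)/S-.5+x0,(c[i,1]+.5)/S-.5+y0,A])
    return np.array(r)
T=blobs(a,258,165,311,206,105,20,120);print("top");
for r in T: print(r.round(1),onz(a,r[0],r[1],.185).round(4))
Sd=blobs(b,283,185,314,216,95,10,120);print("side")
for r in Sd: print(r.round(1),onz(b,r[0],r[1],.185).round(4))
# green display
crop(a,"drv",310,155,365,215,10);crop(b,"drvs",275,180,335,250,9)
```

```text
top
[293.4 165.8  39.6] [ 0.5861 -0.0207  0.185 ]
[271.9 173.9  47.1] [0.5629 0.0388 0.185 ]
[285.3 176.3  37.9] [0.5562 0.0015 0.185 ]
[298.8 178.8  38.4] [ 0.5492 -0.0359  0.185 ]
[269.  187.9  56.7] [0.5232 0.0464 0.185 ]
[282.7 190.2  39.2] [0.5169 0.0086 0.185 ]
[296.1 192.8  72.7] [ 0.5098 -0.0286  0.185 ]
side
[293.  191.9  38.7] [0.5227 0.0418 0.185 ]
[305.6 193.1  34.2] [0.5624 0.0332 0.185 ]
[292. 200.  28.] [0.516  0.0043 0.185 ]
[304.7 200.9  28.6] [ 0.5556 -0.0027  0.185 ]
[303.8 209.4  28.8] [ 0.5486 -0.0402  0.185 ]
```

View pics/drv.png

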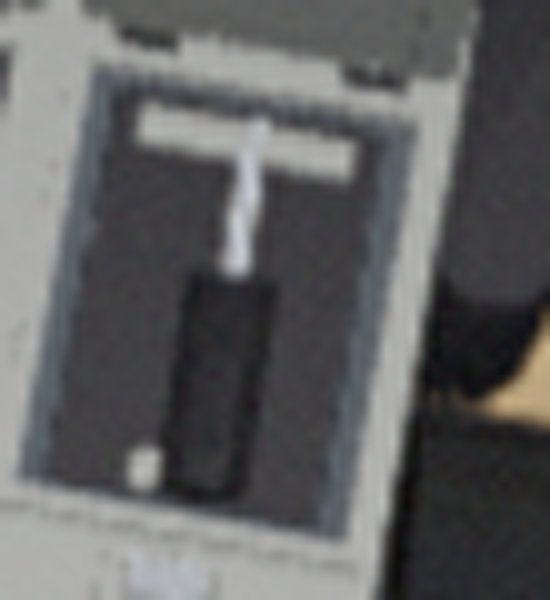

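View pics/drvs.png

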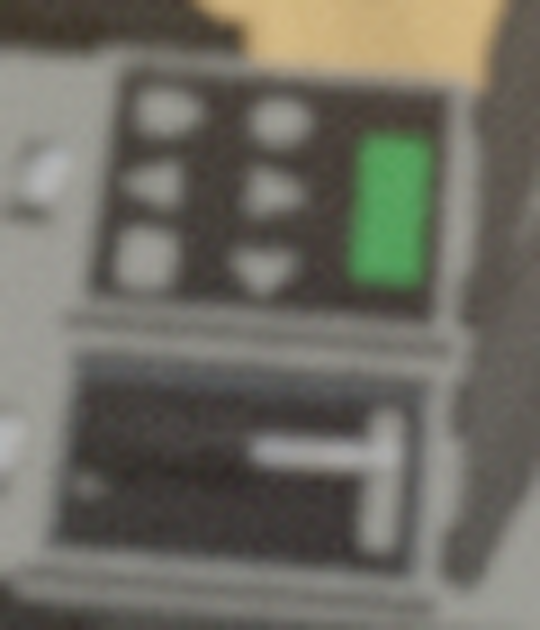

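```bash
cat >> h.py <<'E'
KEYS=dict(power=(6,96),up=(6,58),start=(6,20),home=(-34,96),down=(-34,58),ok=(-34,20))
def fit2(M,W):
    M=np.array(M,float);W=np.array(W,float);mc,wc=M.mean(0),W.mean(0)
    U,_,Vt=np.linalg.svd((M-mc).T@(W-wc));D=np.diag([1,np.linalg.det(U@Vt)]);R=(U@D@Vt).T
    return R,wc-R@mc
E
python3 - <<'E'
from h import *
a=np.load("t0.npy",allow_pickle=True).item();b=np.load("s0.npy",allow_pickle=True).item()
M=np.array([KEYS[k] for k in("power","up","start","home","down","ok")])/1000
W=np.array([onz(a,*p,.185)[:2] for p in[(271.9,173.9),(285.3,176.3),(298.8,178.8),(269,187.9),(282.7,190.2),(296.1,192.8)]])
R,t=fit2(M,W);th=np.arctan2(R[1,0],R[0,0]);print("mower",t,th,"res mm",((M@R.T+t-W)*1000).round(1).tolist())
np.savez("mower.npz",R=R,t=t)
w=lambda x,y:R@[x,y]+t
for k,v in KEYS.items():print(k,w(v[0]/1000,v[1]/1000).round(4))
h=onz(a,331.2,192.9,.194);tip=onz(a,335.5,166.7,.194);print("handle",h,"tip",tip,np.linalg.norm(h-tip),"ang",np.arctan2(*(tip-h)[[1,0]]))
print("handle in mower",R.T@(h[:2]-t))
# tray corners: mask by rim, from zoom topz
for u,v in[(505,308),(661,313),(659,569),(505,565)]:
    print("tray rim",onz(a,230+u/3.3,100+v/3.3,.035).round(3))
print("tin",onz(a,230+560/3.3,100+360/3.3,.024).round(3))
for nm,f,p in(("h",b,h),("tip",b,tip)):print(nm,"in side",proj(f,p),"zoom drvs",(proj(f,p)-[275,180])*9)
c=lambda f:-np.array(f["R"]).T@f["t"]
print(c(a),c(b))
s=manip.state();print(s["tool_pos"])
E
```

```text
mower [ 0.53984991 -0.05437696] -0.17953100719382845 res mm [[0.1, 0.2], [-0.1, 0.0], [0.0, 0.1], [0.2, -0.3], [-0.3, 0.2], [0.0, -0.1]]
power [0.5629 0.039 ]
up [0.5561 0.0016]
start [ 0.5493 -0.0358]
home [0.5235 0.0462]
down [0.5168 0.0088]
ok [ 0.51   -0.0286]
handle [ 0.50861708 -0.1244267   0.194     ] tip [ 0.58194349 -0.13678286  0.194     ] 0.07436018607160844 ang -0.16694060465825503
handle in mower [-0.01822219 -0.07450106]
tray rim [ 0.535 -0.298  0.035]
tray rim [ 0.531 -0.443  0.035]
tray rim [ 0.295 -0.433  0.035]
tray rim [ 0.298 -0.293  0.035]
tin [ 0.488 -0.351  0.024]
h in side [293.28289073 228.14841071] zoom drvs [164.54601658 433.33569638]
tip in side [318.76283568 229.93118533] zoom drvs [393.86552115 449.38066793]
[ 0.29063565 -0.00398096  1.48001531] [ 0.4144736  -1.00649818  1.14876749]
[ 0.15746535 -0.60443107  0.23052224]
```

```bash
cat >> h.py <<'E'
from scipy.spatial.transform import Rotation as Ro
def go(p,yaw=None,pitch=0.):
    """tool-frame shift (mm) and rotvec (deg) from now to TCP p, tool x at yaw, pointing down"""
    s=manip.state();q=np.array(s["tool_rot"]);Rc=Ro.from_quat(q[[1,2,3,0]])
    x=Rc.as_matrix()[:,0]
    if yaw is None: yaw=np.arctan2(x[1],x[0])
    Rt=Ro.from_euler("z",yaw)*Ro.from_euler("x",np.pi)*Ro.from_euler("y",pitch)
    print("t",round(s["time"],2),"pos",np.round(s["tool_pos"],4),"F",np.round(s["contact_force"],1),"gw",round(s["gripper_width"],3),"yaw",round(np.arctan2(x[1],x[0]),3))
    d=np.array(p)-s["tool_pos"]
    print(" shift mm now-axes",(Rc.inv().apply(d)*1000).round(1)," after turn",(Rt.inv().apply(d)*1000).round(1)," turn deg",np.degrees((Rc.inv()*Rt).as_rotvec()).round(2))
E
python3 -c "
from h import *
go([.36,-.37,.33],-.17);go([.509,-.1245,.30],-.17)"
```

```text
t 0.2 pos [ 0.1575 -0.6044  0.2305] F [-0.4 -0.2 -0.3] gw 0.996 yaw 0.255
 shift mm now-axes [ 255.1 -175.9  -99.2]  after turn [ 160.  -265.3  -99.5]  turn deg [-8.000e-02  1.000e-02  2.434e+01]
t 0.2 pos [ 0.1575 -0.6044  0.2305] F [-0.4 -0.2 -0.3] gw 0.996 yaw 0.255
 shift mm now-axes [ 461.2 -375.9  -68.9]  after turn [ 265.3 -532.5  -69.5]  turn deg [-8.000e-02  1.000e-02  2.434e+01]
```

move_arm --rows '[{"tz":-0.033,"az":8.1,"jaw":0},{"tz":-0.033,"az":8.1,"jaw":0},{"tz":-0.033,"az":8.1,"jaw":0},{"tx":0.023,"ty":-0.038,"jaw":0},{"tx":0.023,"ty":-0.038,"jaw":0},{"tx":0.023,"ty":-0.038,"jaw":80},{"tx":0.023,"ty":-0.038,"jaw":80},{"tx":0.023,"ty":-0.038,"jaw":80},{"tx":0.023,"ty":-0.038,"jaw":80},{"tx":0.022,"ty":-0.038,"jaw":80}]'

```text
schema error: expected keys tx, ty, tz, ax, ay, az, jaw
```

```bash
python3 -c "
from h import *
go([.509,-.1245,.27],-.17)"
```

```text
t 0.2 pos [ 0.1575 -0.6044  0.2305] F [-0.4 -0.2 -0.3] gw 0.996 yaw 0.255
 shift mm now-axes [ 461.2 -375.9  -38.9]  after turn [ 265.3 -532.5  -39.5]  turn deg [-8.000e-02  1.000e-02  2.434e+01]
```

All keys are required in every row.

move_arm --rows '[{"tx":0,"ty":0,"tz":-0.033,"ax":0,"ay":0,"az":8.1,"jaw":0},{"tx":0,"ty":0,"tz":-0.033,"ax":0,"ay":0,"az":8.1,"jaw":0},{"tx":0,"ty":0,"tz":-0.033,"ax":0,"ay":0,"az":8.1,"jaw":0},{"tx":0.023,"ty":-0.038,"tz":0,"ax":0,"ay":0,"az":0,"jaw":80},{"tx":0.023,"ty":-0.038,"tz":0,"ax":0,"ay":0,"az":0,"jaw":80},{"tx":0.023,"ty":-0.038,"tz":0,"ax":0,"ay":0,"az":0,"jaw":80},{"tx":0.023,"ty":-0.038,"tz":0,"ax":0,"ay":0,"az":0,"jaw":80},{"tx":0.023,"ty":-0.038,"tz":0,"ax":0,"ay":0,"az":0,"jaw":80},{"tx":0.023,"ty":-0.038,"tz":0,"ax":0,"ay":0,"az":0,"jaw":80},{"tx":0.023,"ty":-0.038,"tz":0,"ax":0,"ay":0,"az":0,"jaw":80}]'

```text
time: 1.2
tool_pos: [0.3686, -0.368, 0.3308]
tool_rot: [-0.003, 0.995, -0.099, -0.0]
contact_force: [0.1, -0.8, 0.3]
gripper_width: 0.686
```

```bash
python3 -c "
from h import *
go([.509,-.1245,.27],-.17)"
```

```text
t 1.2 pos [ 0.3686 -0.368   0.3308] F [ 0.1 -0.8  0.3] gw 0.686 yaw -0.199
 shift mm now-axes [  89.7 -266.    62.5]  after turn [  97.2 -263.7   60.8]  turn deg [-0.38  0.07 -1.64]
```

move_arm --rows '[{"tx":0.014,"ty":-0.038,"tz":0,"ax":0,"ay":0,"az":-1.6,"jaw":80},{"tx":0.014,"ty":-0.038,"tz":0,"ax":0,"ay":0,"az":0,"jaw":80},{"tx":0.014,"ty":-0.038,"tz":0,"ax":0,"ay":0,"az":0,"jaw":80},{"tx":0.014,"ty":-0.038,"tz":0,"ax":0,"ay":0,"az":0,"jaw":80},{"tx":0.014,"ty":-0.038,"tz":0.01,"ax":0,"ay":0,"az":0,"jaw":80},{"tx":0.014,"ty":-0.037,"tz":0.02,"ax":0,"ay":0,"az":0,"jaw":80},{"tx":0.014,"ty":-0.037,"tz":0.03,"ax":0,"ay":0,"az":0,"jaw":80},{"tx":0,"ty":0,"tz":0,"ax":0,"ay":0,"az":0,"jaw":80}]'

```text
time: 2.0
tool_pos: [0.517, -0.1095, 0.2711]
tool_rot: [-0.003, 0.997, -0.082, 0.002]
contact_force: [-0.1, 0.6, 0.1]
gripper_width: 0.687
```

Run:
```python
from h import *
go([.509,-.1245,.185],-.17)
a=manip.grab_frame("top");b=manip.grab_frame("side")
crop(a,"t1",250,110,400,230,5);crop(b,"s1",220,130,390,260,4.5)
```

```text
t 2.0 pos [ 0.517  -0.1095  0.2711] F [-0.1  0.6  0.1] gw 0.687 yaw -0.163
 shift mm now-axes [-5.7 16.7 85.9]  after turn [-5.3 16.2 86.1]  turn deg [-0.39 -0.15  0.39]
```

View pics/s1.png

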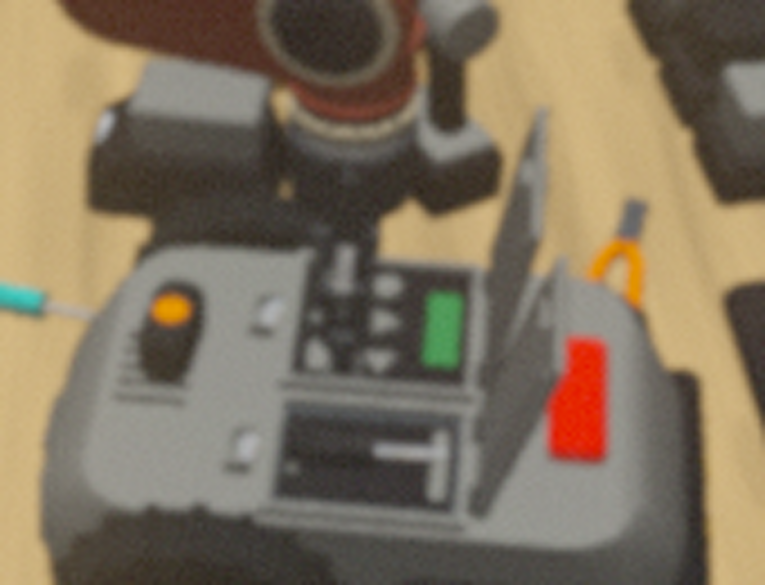

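View pics/t1.png

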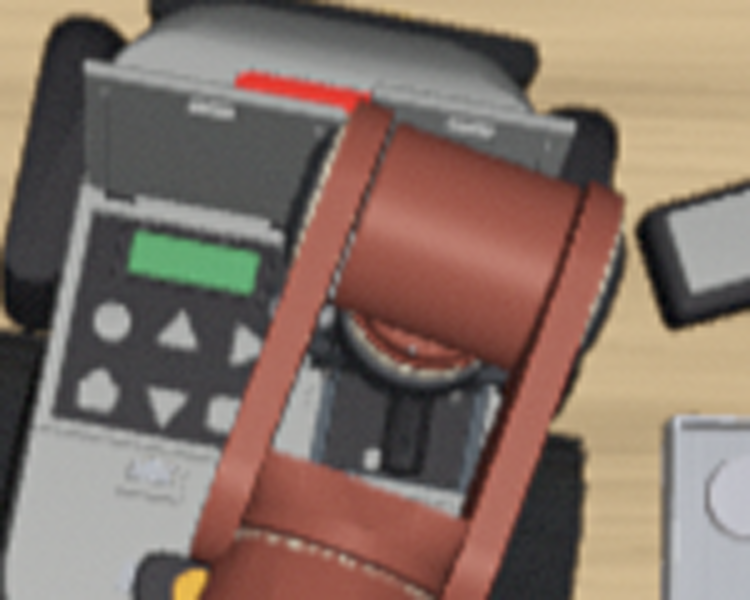

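move_arm --rows '[{"tx":-0.014,"ty":0.0165,"tz":0,"ax":-0.4,"ay":0,"az":0.4,"jaw":80},{"tx":0,"ty":0,"tz":0.02,"ax":0,"ay":0,"az":0,"jaw":80},{"tx":0,"ty":0,"tz":0.02,"ax":0,"ay":0,"az":0,"jaw":80},{"tx":0,"ty":0,"tz":0,"ax":0,"ay":0,"az":0,"jaw":80}]'

```text
time: 2.5
tool_pos: [0.5019, -0.1331, 0.2409]
tool_rot: [0.005, 0.996, -0.09, 0.009]
contact_force: [-0.1, -0.8, -0.2]
gripper_width: 0.69
```

Run:
```python
from h import *
go([.499,-.1228,.184],-.17)
a=manip.grab_frame("top");b=manip.grab_frame("side")
crop(a,"t2",250,110,400,230,5);crop(b,"s2",220,130,390,260,4.5)
```

```text
t 2.5 pos [ 0.5019 -0.1331  0.2409] F [-0.1 -0.8 -0.2] gw 0.69 yaw -0.179
 shift mm now-axes [ -5.7 -10.   56.8]  after turn [-4.6 -9.6 56.9]  turn deg [ 0.45 -1.07 -0.53]
```

View pics/s2.png

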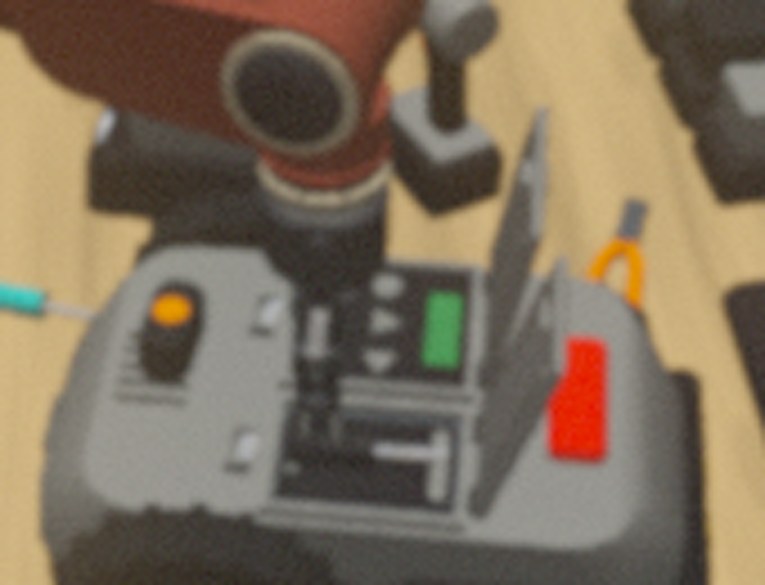

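move_arm --rows '[{"tx":-0.005,"ty":-0.01,"tz":0,"ax":0.4,"ay":-1.0,"az":-0.5,"jaw":80},{"tx":0,"ty":0,"tz":0,"ax":0,"ay":0,"az":0,"jaw":80},{"tx":0,"ty":0,"tz":0,"ax":0,"ay":0,"az":0,"jaw":80}]'

```text
time: 2.9
tool_pos: [0.5013, -0.1231, 0.2482]
tool_rot: [0.002, 0.996, -0.085, 0.005]
contact_force: [0.6, 0.4, -0.1]
gripper_width: 0.686
```

Run:
```python
from h import *
go([.499,-.1228,.184],-.17)
```

```text
t 2.9 pos [ 0.5013 -0.1231  0.2482] F [ 0.6  0.4 -0.1] gw 0.686 yaw -0.171
 shift mm now-axes [-3.  -0.  64.1]  after turn [-2.4  0.1 64.2]  turn deg [ 0.14 -0.59 -0.05]
```

move_arm --rows '[{"tx":-0.002,"ty":0,"tz":0.015,"ax":0,"ay":-0.6,"az":0,"jaw":80},{"tx":0,"ty":0,"tz":0.015,"ax":0,"ay":0,"az":0,"jaw":80},{"tx":0,"ty":0,"tz":0.012,"ax":0,"ay":0,"az":0,"jaw":80},{"tx":0,"ty":0,"tz":0.006,"ax":0,"ay":0,"az":0,"jaw":80},{"tx":0,"ty":0,"tz":0,"ax":0,"ay":0,"az":0,"jaw":80}]'

```text
time: 3.4
tool_pos: [0.4989, -0.1223, 0.1951]
tool_rot: [0.001, 0.996, -0.085, -0.001]
contact_force: [0.6, -0.0, 0.4]
gripper_width: 0.685
```

Run:
```python
from h import *
go([.499,-.1228,.184],-.17)
```

```text
t 3.4 pos [ 0.4989 -0.1223  0.1951] F [ 0.6 -0.   0.4] gw 0.685 yaw -0.17
 shift mm now-axes [ 0.3  0.5 11.1]  after turn [ 0.2  0.5 11.1]  turn deg [0.12 0.16 0.  ]
```

move_arm --rows '[{"tx":0,"ty":0,"tz":0.006,"ax":0,"ay":0,"az":0,"jaw":80},{"tx":0,"ty":0,"tz":0.004,"ax":0,"ay":0,"az":0,"jaw":80},{"tx":0,"ty":0,"tz":0,"ax":0,"ay":0,"az":0,"jaw":80},{"tx":0,"ty":0,"tz":0,"ax":0,"ay":0,"az":0,"jaw":200},{"tx":0,"ty":0,"tz":0,"ax":0,"ay":0,"az":0,"jaw":255},{"tx":0,"ty":0,"tz":0,"ax":0,"ay":0,"az":0,"jaw":255},{"tx":0,"ty":0,"tz":0,"ax":0,"ay":0,"az":0,"jaw":255},{"tx":0,"ty":0,"tz":0,"ax":0,"ay":0,"az":0,"jaw":255}]'

```text
time: 4.2
tool_pos: [0.4996, -0.1227, 0.1856]
tool_rot: [0.001, 0.996, -0.085, -0.0]
contact_force: [-0.7, 0.6, -0.4]
gripper_width: 0.261
```

Run:
```python
from h import *
go([.499,-.1228,.184],-.17)
```

```text
t 4.2 pos [ 0.4996 -0.1227  0.1856] F [-0.7  0.6 -0.4] gw 0.261 yaw -0.17
 shift mm now-axes [-0.6  0.2  1.6]  after turn [-0.6  0.2  1.6]  turn deg [ 0.16  0.02 -0.  ]
```

move_arm --rows '[{"tx":0,"ty":0,"tz":-0.02,"ax":0,"ay":0,"az":0,"jaw":255},{"tx":0,"ty":0,"tz":-0.03,"ax":0,"ay":0,"az":0,"jaw":255},{"tx":0,"ty":0,"tz":-0.03,"ax":0,"ay":0,"az":0,"jaw":255},{"tx":0,"ty":0,"tz":-0.02,"ax":0,"ay":0,"az":0,"jaw":255},{"tx":0,"ty":0,"tz":0,"ax":0,"ay":0,"az":0,"jaw":255}]'

```text
time: 4.7
tool_pos: [0.4982, -0.1218, 0.2859]
tool_rot: [0.0, 0.996, -0.085, -0.003]
contact_force: [1.0, 0.1, -0.1]
gripper_width: 0.261
```

Run:
```python
from h import *
go([.35,-.367,.28],-.03)
```

```text
t 4.7 pos [ 0.4982 -0.1218  0.2859] F [ 1.   0.1 -0.1] gw 0.261 yaw -0.17
 shift mm now-axes [-104.6  266.7    6.9]  after turn [-140.8  249.5    5.9]  turn deg [ 0.05  0.36 -8.02]
```

move_arm --rows '[{"tx":-0.01,"ty":0.027,"tz":0,"ax":0,"ay":0,"az":0,"jaw":255},{"tx":-0.013,"ty":0.033,"tz":0,"ax":0,"ay":0,"az":0,"jaw":255},{"tx":-0.013,"ty":0.033,"tz":0,"ax":0,"ay":0,"az":0,"jaw":255},{"tx":-0.013,"ty":0.033,"tz":0,"ax":0,"ay":0,"az":0,"jaw":255},{"tx":-0.013,"ty":0.033,"tz":0,"ax":0,"ay":0,"az":0,"jaw":255},{"tx":-0.013,"ty":0.033,"tz":0,"ax":0,"ay":0,"az":0,"jaw":255},{"tx":-0.013,"ty":0.033,"tz":0,"ax":0,"ay":0,"az":0,"jaw":255},{"tx":-0.01,"ty":0.025,"tz":0,"ax":0,"ay":0,"az":-4,"jaw":255},{"tx":0,"ty":0,"tz":0,"ax":0,"ay":0,"az":-4,"jaw":255},{"tx":0,"ty":0,"tz":0,"ax":0,"ay":0,"az":0,"jaw":255}]'

```text
time: 5.7
tool_pos: [0.351, -0.3568, 0.2704]
tool_rot: [-0.006, 1.0, -0.012, -0.009]
contact_force: [-0.2, 0.3, -1.0]
gripper_width: 0.261
```

Run:
```python
from h import *
go([.35,-.367,.10],-.03)
a=manip.grab_frame("top");b=manip.grab_frame("side")
crop(a,"t3",290,140,450,290,4.5);crop(b,"s3",200,170,370,370,3)
```

```text
t 5.7 pos [ 0.351  -0.3568  0.2704] F [-0.2  0.3 -1. ] gw 0.261 yaw -0.023
 shift mm now-axes [  2.4  12.3 170.2]  after turn [ -0.7  10.2 170.4]  turn deg [-0.7   1.05  0.4 ]
```

View pics/s3.png

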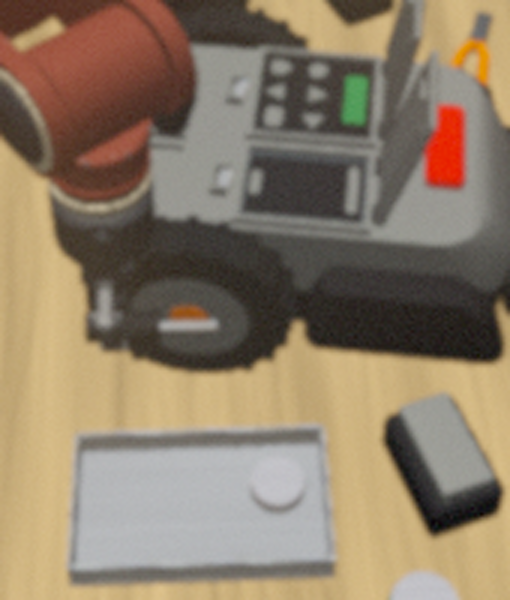

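View pics/t3.png

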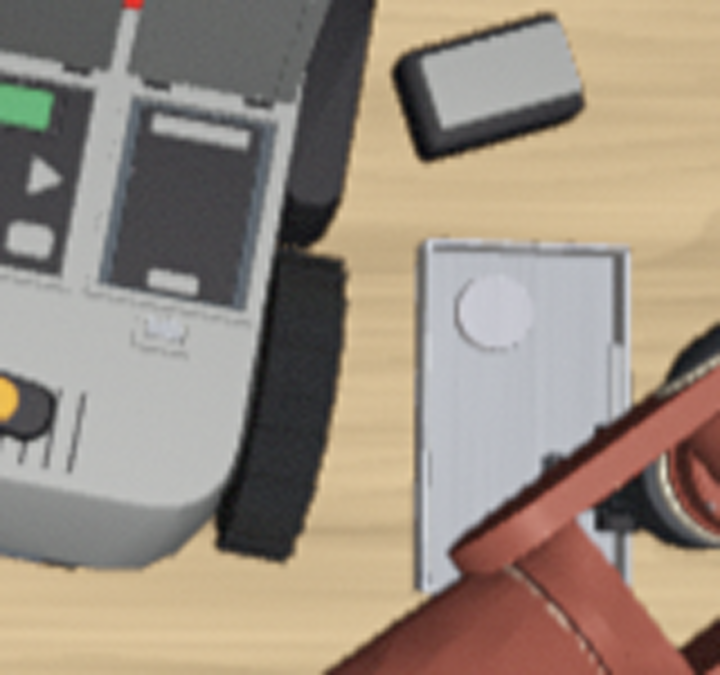

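move_arm --rows '[{"tx":0,"ty":0.01,"tz":0.02,"ax":-0.7,"ay":1.0,"az":0.4,"jaw":255},{"tx":0,"ty":0,"tz":0.035,"ax":0,"ay":0,"az":0,"jaw":255},{"tx":0,"ty":0,"tz":0.035,"ax":0,"ay":0,"az":0,"jaw":255},{"tx":0,"ty":0,"tz":0.035,"ax":0,"ay":0,"az":0,"jaw":255},{"tx":0,"ty":0,"tz":0.025,"ax":0,"ay":0,"az":0,"jaw":255},{"tx":0,"ty":0,"tz":0.01,"ax":0,"ay":0,"az":0,"jaw":255},{"tx":0,"ty":0,"tz":0,"ax":0,"ay":0,"az":0,"jaw":255}]'

```text
time: 6.5
tool_pos: [0.3546, -0.3631, 0.1054]
tool_rot: [0.002, 1.0, -0.015, 0.001]
contact_force: [-0.7, 0.5, -0.2]
gripper_width: 0.263
```

Run:
```python
from h import *
go([.35,-.367,.0085],-.03)
b=manip.grab_frame("side")
crop(b,"s4",200,220,370,370,4.5)
```

```text
t 6.5 pos [ 0.3546 -0.3631  0.1054] F [-0.7  0.5 -0.2] gw 0.263 yaw -0.03
 shift mm now-axes [-4.7  3.8 96.9]  after turn [-4.4  4.1 96.9]  turn deg [ 0.18 -0.15  0.01]
```

View pics/s4.png

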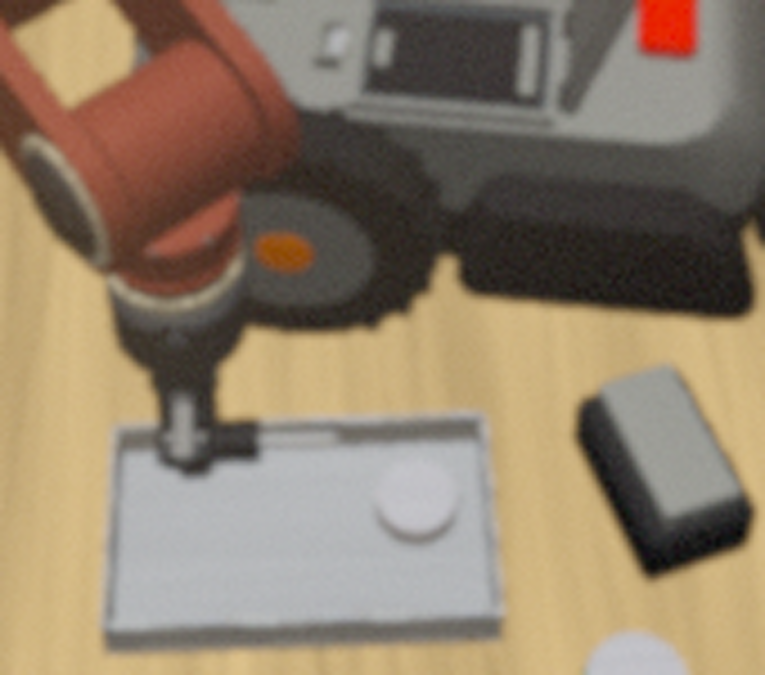

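move_arm --rows '[{"tx":-0.004,"ty":0.004,"tz":0.02,"ax":0,"ay":0,"az":0,"jaw":255},{"tx":0,"ty":0,"tz":0.025,"ax":0,"ay":0,"az":0,"jaw":255},{"tx":0,"ty":0,"tz":0.02,"ax":0,"ay":0,"az":0,"jaw":255},{"tx":0,"ty":0,"tz":0.01,"ax":0,"ay":0,"az":0,"jaw":255},{"tx":0,"ty":0,"tz":0,"ax":0,"ay":0,"az":0,"jaw":255},{"tx":0,"ty":0,"tz":0,"ax":0,"ay":0,"az":0,"jaw":255}]'

```text
time: 7.15
tool_pos: [0.3579, -0.3755, 0.0419]
tool_rot: [0.011, 1.0, -0.015, 0.008]
contact_force: [0.0, 0.2, 0.1]
gripper_width: 0.259
```

Run:
```python
from h import *
go([.35,-.367,.0085],-.03)
```

```text
t 7.15 pos [ 0.3579 -0.3755  0.0419] F [0.  0.2 0.1] gw 0.259 yaw -0.029
 shift mm now-axes [-8.7 -9.  33. ]  after turn [-8.2 -8.2 33.4]  turn deg [ 1.25 -0.97  0.05]
```

move_arm --rows '[{"tx":-0.005,"ty":-0.006,"tz":0.01,"ax":1.2,"ay":-0.9,"az":0,"jaw":255},{"tx":0,"ty":0,"tz":0.008,"ax":0,"ay":0,"az":0,"jaw":255},{"tx":0,"ty":0,"tz":0.005,"ax":0,"ay":0,"az":0,"jaw":255},{"tx":0,"ty":0,"tz":0,"ax":0,"ay":0,"az":0,"jaw":255},{"tx":0,"ty":0,"tz":0,"ax":0,"ay":0,"az":0,"jaw":255}]'

```text
time: 7.65
tool_pos: [0.3545, -0.3711, 0.0202]
tool_rot: [0.002, 1.0, -0.015, 0.002]
contact_force: [-0.5, 0.2, -0.3]
gripper_width: 0.263
```

Run:
```python
from h import *
go([.35,-.367,.0085],-.03)
```

```text
t 7.65 pos [ 0.3545 -0.3711  0.0202] F [-0.5  0.2 -0.3] gw 0.263 yaw -0.029
 shift mm now-axes [-4.6 -4.  11.7]  after turn [-4.6 -4.  11.7]  turn deg [ 0.21 -0.19  0.05]
```

move_arm --rows '[{"tx":0,"ty":0,"tz":0.004,"ax":0.2,"ay":-0.2,"az":0,"jaw":255},{"tx":0,"ty":0,"tz":0.003,"ax":0,"ay":0,"az":0,"jaw":255},{"tx":0,"ty":0,"tz":0.002,"ax":0,"ay":0,"az":0,"jaw":255},{"tx":0,"ty":0,"tz":0.001,"ax":0,"ay":0,"az":0,"jaw":255},{"tx":0,"ty":0,"tz":0,"ax":0,"ay":0,"az":0,"jaw":255}]'

```text
time: 8.15
tool_pos: [0.3546, -0.3713, 0.0096]
tool_rot: [0.0, 1.0, -0.015, -0.0]
contact_force: [0.1, -0.8, -1.2]
gripper_width: 0.267
```

Run:
```python
from h import *
go([.35,-.367,.0085],-.03)
```

```text
t 8.15 pos [ 0.3546 -0.3713  0.0096] F [ 0.1 -0.8 -1.2] gw 0.267 yaw -0.029
 shift mm now-axes [-4.7 -4.2  1.1]  after turn [-4.7 -4.2  1.1]  turn deg [0.01 0.01 0.05]
```

move_arm --rows '[{"tx":0,"ty":0,"tz":0.0015,"ax":0,"ay":0,"az":0,"jaw":255},{"tx":0,"ty":0,"tz":0,"ax":0,"ay":0,"az":0,"jaw":255}]'

```text
time: 8.35
tool_pos: [0.3547, -0.3714, 0.008]
tool_rot: [0.0, 1.0, -0.015, -0.0]
contact_force: [-0.2, -1.4, -0.8]
gripper_width: 0.261
```

move_arm --rows '[{"tx":0,"ty":0,"tz":0,"ax":0,"ay":0,"az":0,"jaw":160},{"tx":0,"ty":0,"tz":0,"ax":0,"ay":0,"az":0,"jaw":130},{"tx":0,"ty":0,"tz":0,"ax":0,"ay":0,"az":0,"jaw":110},{"tx":0,"ty":0,"tz":0,"ax":0,"ay":0,"az":0,"jaw":110},{"tx":0,"ty":0,"tz":-0.02,"ax":0,"ay":0,"az":0,"jaw":110},{"tx":0,"ty":0,"tz":-0.04,"ax":0,"ay":0,"az":0,"jaw":110},{"tx":0,"ty":0,"tz":-0.045,"ax":0,"ay":0,"az":0,"jaw":110},{"tx":0,"ty":0,"tz":-0.045,"ax":0,"ay":0,"az":0,"jaw":110},{"tx":0,"ty":0,"tz":-0.045,"ax":0,"ay":0,"az":0,"jaw":255},{"tx":0,"ty":0,"tz":-0.045,"ax":0,"ay":0,"az":0,"jaw":255},{"tx":0,"ty":0,"tz":-0.035,"ax":0,"ay":0,"az":0,"jaw":255},{"tx":0,"ty":0,"tz":0,"ax":0,"ay":0,"az":0,"jaw":255}]'

```text
time: 9.55
tool_pos: [0.3539, -0.3703, 0.2939]
tool_rot: [-0.0, 1.0, -0.015, -0.0]
contact_force: [0.1, 0.1, 0.1]
gripper_width: -0.0
```

Run:
```python
from h import *
go([.35,-.367,.0085],-.03)
b=manip.grab_frame("side");a=manip.grab_frame("top")
crop(b,"s5",200,120,390,370,2.4)
crop(a,"t5",250,90,450,290,3)
np.save("t5.npy",a,allow_pickle=True);np.save("s5.npy",b,allow_pickle=True)
```

```text
t 9.55 pos [ 0.3539 -0.3703  0.2939] F [0.1 0.1 0.1] gw -0.0 yaw -0.029
 shift mm now-axes [ -3.8  -2.9 285.4]  after turn [ -4.   -3.1 285.4]  turn deg [-0.05  0.05  0.04]
```

View pics/s5.png

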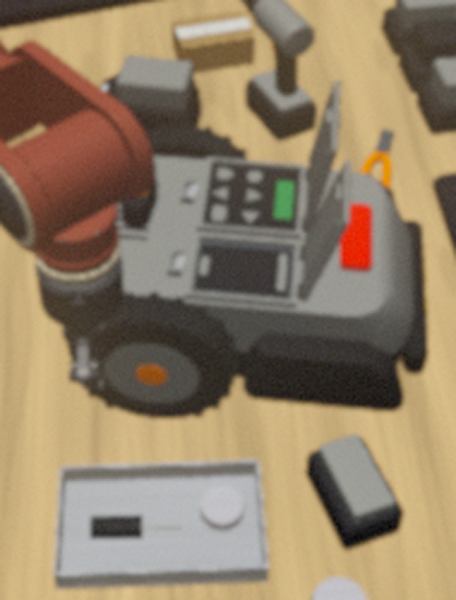

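View pics/t5.png

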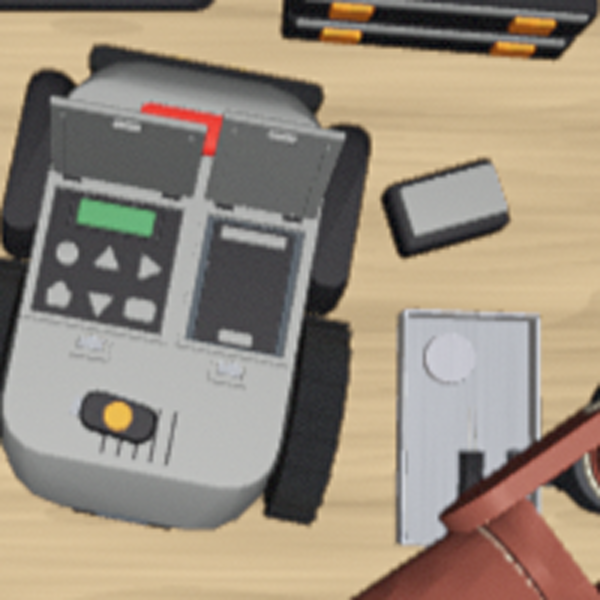

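The screwdriver lies flat in the tray and the tin hasn't moved. Next I'll measure the lid angles.

```bash
cat >> h.py <<'E'
try:
    _m=np.load("mower.npz");RM,TM=_m["R"],_m["t"];YAW=float(np.arctan2(RM[1,0],RM[0,0]))
except Exception: pass
def mw(x,y,z): return np.r_[RM@np.array([x,y])/1000+TM,z/1000]   # mm mower -> world m
def wm(P): P=np.array(P);return np.r_[RM.T@(P[:2]-TM),P[2]]*1000
E
python3 - <<'E'
from h import *
a=np.load("t5.npy",allow_pickle=True).item();b=np.load("s5.npy",allow_pickle=True).item()
for nm,pa,pb in(("cover right corner",(343,133),(352,195)),("hatch left?",(53,98),(338,85))):
    X=tri(a,(250+pa[0]/3,90+pa[1]/3),b,(200+pb[0]/2.4,120+pb[1]/2.4));print(nm,wm(X).round(1))
# from the top view alone: free edge mid at r=148
for nm,y,pa in(("cover",-71,(282,122)),("hatch",58,(130,112))):
  for th in(1.5,1.6,1.7,1.8,1.9):
    print(nm,th,((proj(a,mw(75-148*np.cos(th),y,186+148*np.sin(th)))-[250,90])*3).round(0))
print(YAW); go(mw(140,-80,400),YAW)
E
```

```text
cover right corner [ 114.9 -117.9  355.2]
hatch left? [105.8 121.5 320. ]
cover 1.5 [272. 182.]
cover 1.6 [275. 165.]
cover 1.7 [278. 148.]
cover 1.8 [281. 132.]
cover 1.9 [283. 117.]
hatch 1.5 [118. 154.]
hatch 1.6 [122. 137.]
hatch 1.7 [125. 121.]
hatch 1.8 [128. 105.]
hatch 1.9 [131.  90.]
-0.17953100719382845
t 9.65 pos [ 0.3528 -0.3687  0.2883] F [-0.2  0.1 -0. ] gw 0.002 yaw -0.029
 shift mm now-axes [ 303.6 -220.4 -111.8]  after turn [ 268.  -262.7 -111.7]  turn deg [-0.41  0.37  8.61]
```

move_arm --rows '[{"tx":0,"ty":0,"tz":-0.04,"ax":0,"ay":0,"az":4.3,"jaw":255},{"tx":0,"ty":0,"tz":-0.045,"ax":0,"ay":0,"az":4.3,"jaw":255},{"tx":0.02,"ty":-0.02,"tz":-0.035,"ax":0,"ay":0,"az":0,"jaw":255},{"tx":0.032,"ty":-0.03,"tz":0,"ax":0,"ay":0,"az":0,"jaw":255},{"tx":0.032,"ty":-0.03,"tz":0,"ax":0,"ay":0,"az":0,"jaw":255},{"tx":0.032,"ty":-0.03,"tz":0,"ax":0,"ay":0,"az":0,"jaw":255},{"tx":0.032,"ty":-0.03,"tz":0,"ax":0,"ay":0,"az":0,"jaw":255},{"tx":0.032,"ty":-0.03,"tz":0,"ax":0,"ay":0,"az":0,"jaw":255},{"tx":0.032,"ty":-0.03,"tz":0,"ax":0,"ay":0,"az":0,"jaw":255},{"tx":0.032,"ty":-0.03,"tz":0,"ax":0,"ay":0,"az":0,"jaw":255},{"tx":0,"ty":0,"tz":0,"ax":0,"ay":0,"az":0,"jaw":255},{"tx":0,"ty":0,"tz":0,"ax":0,"ay":0,"az":0,"jaw":255}]'

```text
time: 10.85
tool_pos: [0.6419, -0.1785, 0.3731]
tool_rot: [-0.018, 0.995, -0.095, -0.026]
contact_force: [-0.4, -0.4, -0.4]
gripper_width: -0.001
```

Run:
```python
from h import *
go(mw(160,-75,400),YAW); print(wm(manip.state()["tool_pos"]))
```

```text
t 10.85 pos [ 0.6419 -0.1785  0.3731] F [-0.4 -0.4 -0.4] gw -0.001 yaw -0.19
 shift mm now-axes [ 35.6 -30.1 -28. ]  after turn [ 37.5 -28.9 -26.9]  turn deg [-1.74  3.14 -0.64]
[ 122.52140268 -103.87631206  373.08327695]
```

move_arm --rows '[{"tx":0.018,"ty":-0.012,"tz":-0.01,"ax":-1.7,"ay":3.1,"az":-0.6,"jaw":255},{"tx":0.016,"ty":-0.012,"tz":0,"ax":0,"ay":0,"az":0,"jaw":255},{"tx":0,"ty":0,"tz":0,"ax":0,"ay":0,"az":0,"jaw":255},{"tx":0,"ty":0,"tz":0,"ax":0,"ay":0,"az":0,"jaw":255}]'

```text
time: 11.25
tool_pos: [0.6774, -0.1636, 0.3752]
tool_rot: [-0.001, 0.996, -0.092, -0.005]
contact_force: [0.3, -0.2, 0.1]
gripper_width: -0.001
```

Run:
```python
from h import *
go(mw(160,-75,300),YAW); print(wm(manip.state()["tool_pos"]))
a=manip.grab_frame("top");b=manip.grab_frame("side")
crop(b,"s6",200,80,400,280,3);crop(a,"t6",230,60,400,240,3)
```

```text
t 11.25 pos [ 0.6774 -0.1636  0.3752] F [ 0.3 -0.2  0.1] gw -0.001 yaw -0.184
 shift mm now-axes [ 6.  -7.9 75.2]  after turn [ 5.2 -7.9 75.2]  turn deg [-0.03  0.61 -0.25]
[154.80289072 -82.91626111 375.24381302]
```

View pics/s6.png

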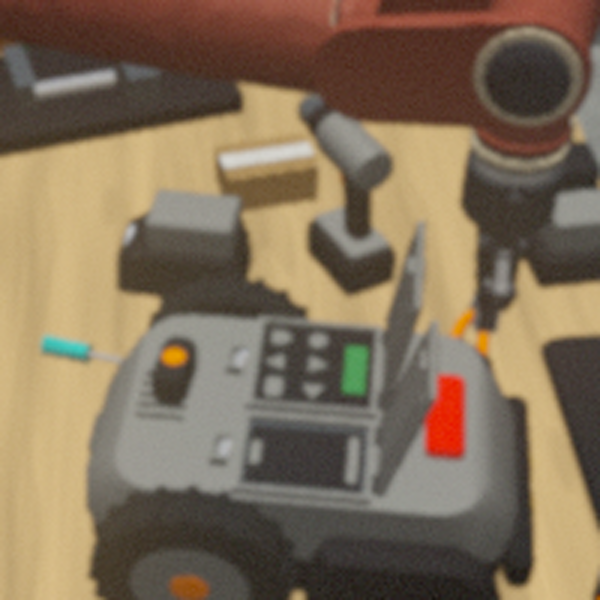

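move_arm --rows '[{"tx":0.005,"ty":-0.006,"tz":0.02,"ax":0,"ay":0.6,"az":0,"jaw":255},{"tx":0,"ty":0,"tz":0.025,"ax":0,"ay":0,"az":0,"jaw":255},{"tx":0,"ty":0,"tz":0.02,"ax":0,"ay":0,"az":0,"jaw":255},{"tx":0,"ty":0,"tz":0,"ax":0,"ay":0,"az":0,"jaw":255},{"tx":0,"ty":0,"tz":0,"ax":0,"ay":0,"az":0,"jaw":255}]'

```text
time: 11.85
tool_pos: [0.6802, -0.1627, 0.3109]
tool_rot: [0.0, 0.995, -0.095, 0.001]
contact_force: [0.1, -0.4, 0.5]
gripper_width: 0.001
```

Run:
```python
from h import *
go(mw(75,-73,310),YAW); print(wm(manip.state()["tool_pos"]))
```

```text
t 11.85 pos [ 0.6802 -0.1627  0.3109] F [ 0.1 -0.4  0.5] gw 0.001 yaw -0.19
 shift mm now-axes [-82.5  -7.6   0.7]  after turn [-82.4  -8.5   0.9]  turn deg [ 0.03 -0.17 -0.6 ]
[157.41279547 -81.51644533 310.90857658]
```

move_arm --rows '[{"tx":-0.015,"ty":-0.006,"tz":0,"ax":0,"ay":0,"az":-0.6,"jaw":255},{"tx":-0.018,"ty":0,"tz":0,"ax":0,"ay":0,"az":0,"jaw":255},{"tx":-0.018,"ty":0,"tz":0,"ax":0,"ay":0,"az":0,"jaw":255},{"tx":-0.018,"ty":0,"tz":0,"ax":0,"ay":0,"az":0,"jaw":255},{"tx":-0.018,"ty":0,"tz":0,"ax":0,"ay":0,"az":0,"jaw":255},{"tx":0,"ty":0,"tz":0,"ax":0,"ay":0,"az":0,"jaw":255},{"tx":0,"ty":0,"tz":0,"ax":0,"ay":0,"az":0,"jaw":255}]'

```text
time: 12.55
tool_pos: [0.5948, -0.1438, 0.3227]
tool_rot: [0.003, 0.996, -0.091, 0.01]
contact_force: [-0.3, -0.2, -1.1]
gripper_width: -0.001
```

Run:
```python
from h import *
go(mw(50,-73,301),YAW); print(wm(manip.state()["tool_pos"]))
b=manip.grab_frame("side")
crop(b,"s7",200,80,400,280,3)
```

```text
t 12.55 pos [ 0.5948 -0.1438  0.3227] F [-0.3 -0.2 -1.1] gw -0.001 yaw -0.183
 shift mm now-axes [-20.5  -5.2  21.3]  after turn [-20.   -5.2  21.7]  turn deg [ 0.21 -1.15 -0.18]
[ 70.03924447 -78.21475689 322.7320433 ]
```

View pics/s7.png

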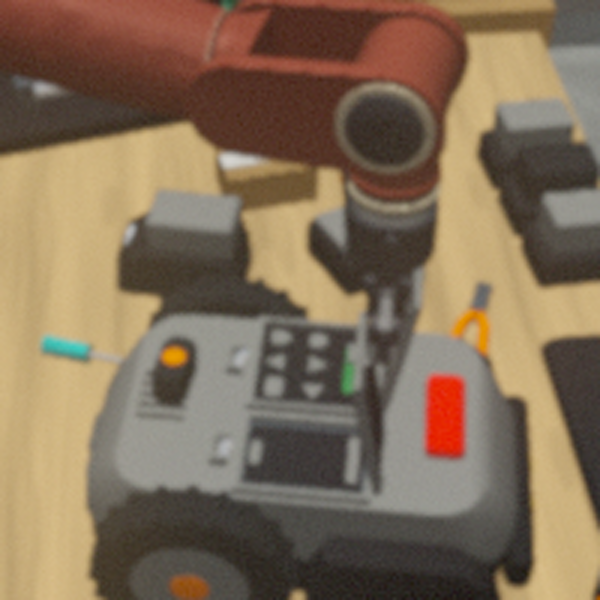

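move_arm --rows '[{"tx":-0.011,"ty":-0.003,"tz":0.01,"ax":0,"ay":-1.1,"az":0,"jaw":255},{"tx":-0.011,"ty":0,"tz":0.008,"ax":0,"ay":0,"az":0,"jaw":255},{"tx":-0.013,"ty":0,"tz":0.007,"ax":0,"ay":0,"az":0,"jaw":255},{"tx":-0.013,"ty":0,"tz":0.007,"ax":0,"ay":0,"az":0,"jaw":255},{"tx":-0.008,"ty":0,"tz":0.004,"ax":0,"ay":0,"az":0,"jaw":255},{"tx":0,"ty":0,"tz":0,"ax":0,"ay":0,"az":0,"jaw":255},{"tx":0,"ty":0,"tz":0,"ax":0,"ay":0,"az":0,"jaw":255}]'

```text
time: 13.3
tool_pos: [0.5397, -0.1301, 0.2825]
tool_rot: [0.001, 0.996, -0.091, -0.003]
contact_force: [0.3, 0.2, 0.2]
gripper_width: -0.002
```

Run:
```python
from h import *
go(mw(-15,-73,263),YAW); print(wm(manip.state()["tool_pos"]))
b=manip.grab_frame("side")
crop(b,"s8",200,80,400,280,3)
```

```text
t 13.3 pos [ 0.5397 -0.1301  0.2825] F [0.3 0.2 0.2] gw -0.002 yaw -0.182
 shift mm now-axes [-28.3  -1.5  19.6]  after turn [-28.4  -1.5  19.5]  turn deg [ 0.17  0.27 -0.15]
[ 13.3584603  -74.50083195 282.51606966]
```

View pics/s8.png

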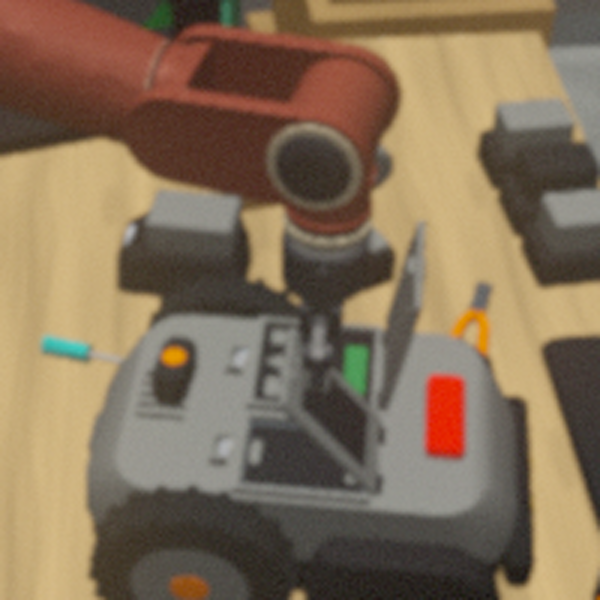

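move_arm --rows '[{"tx":-0.014,"ty":0,"tz":0.01,"ax":0,"ay":0,"az":0,"jaw":255},{"tx":-0.014,"ty":0,"tz":0.013,"ax":0,"ay":0,"az":0,"jaw":255},{"tx":-0.01,"ty":0,"tz":0.014,"ax":0,"ay":0,"az":0,"jaw":255},{"tx":-0.01,"ty":0,"tz":0.014,"ax":0,"ay":0,"az":0,"jaw":255},{"tx":-0.005,"ty":0,"tz":0.008,"ax":0,"ay":0,"az":0,"jaw":255},{"tx":0,"ty":0,"tz":0,"ax":0,"ay":0,"az":0,"jaw":255},{"tx":0,"ty":0,"tz":0,"ax":0,"ay":0,"az":0,"jaw":255}]'

```text
time: 14.05
tool_pos: [0.491, -0.1218, 0.2261]
tool_rot: [0.002, 0.996, -0.091, 0.002]
contact_force: [-0.3, 0.0, 0.3]
gripper_width: 0.0
```

Run:
```python
from h import *
go(mw(-55,-71,194),YAW); print(wm(manip.state()["tool_pos"]))
b=manip.grab_frame("side")
crop(b,"s9",200,80,400,280,3)
```

```text
t 14.05 pos [ 0.491  -0.1218  0.2261] F [-0.3  0.   0.3] gw 0.0 yaw -0.182
 shift mm now-axes [-19.1  -4.1  32. ]  after turn [-19.   -4.   32.1]  turn deg [ 0.23 -0.22 -0.12]
[-36.03971029 -75.04593249 226.07220579]
```

View pics/s9.png

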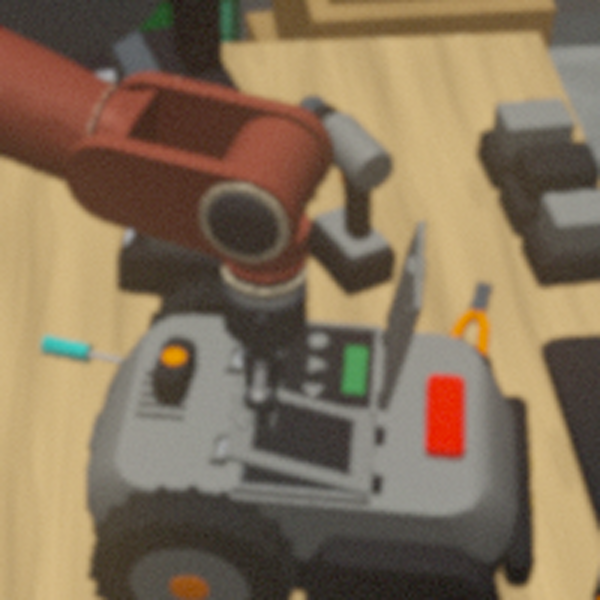

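move_arm --rows '[{"tx":-0.008,"ty":-0.003,"tz":0.012,"ax":0,"ay":0,"az":0,"jaw":255},{"tx":-0.008,"ty":0,"tz":0.01,"ax":0,"ay":0,"az":0,"jaw":255},{"tx":0,"ty":0,"tz":0.006,"ax":0,"ay":0,"az":0,"jaw":255},{"tx":0,"ty":0,"tz":0.003,"ax":0,"ay":0,"az":0,"jaw":255},{"tx":0,"ty":0,"tz":0.003,"ax":0,"ay":0,"az":0,"jaw":255}]'

```text
time: 14.6
tool_pos: [0.4764, -0.1163, 0.1935]
tool_rot: [0.003, 0.996, -0.091, 0.004]
contact_force: [-7.3, 3.1, 18.9]
gripper_width: -0.002
```

Run:
```python
from h import *
go(mw(-55,-71,194),YAW); print(wm(manip.state()["tool_pos"]))
```

```text
t 14.6 pos [ 0.4764 -0.1163  0.1935] F [-7.3  3.1 18.9] gw -0.002 yaw -0.181
 shift mm now-axes [-3.7 -1.3 -0.6]  after turn [-3.7 -1.3 -0.5]  turn deg [ 0.3  -0.44 -0.1 ]
[-51.33849647 -72.25977283 193.45765368]
```

move_arm --rows '[{"tx":0,"ty":0,"tz":0,"ax":0,"ay":0,"az":0,"jaw":255},{"tx":0,"ty":0,"tz":-0.015,"ax":0,"ay":0,"az":0,"jaw":255},{"tx":0,"ty":0,"tz":-0.025,"ax":0,"ay":0,"az":0,"jaw":255},{"tx":0,"ty":0,"tz":0,"ax":0,"ay":0,"az":0,"jaw":255}]'

```text
time: 15.0
tool_pos: [0.4762, -0.116, 0.2355]
tool_rot: [0.003, 0.996, -0.091, 0.003]
contact_force: [0.8, 0.6, -0.5]
gripper_width: 0.002
```

Run:
```python
from h import *
go(mw(6,96,225),YAW); print(wm(manip.state()["tool_pos"]))
b=manip.grab_frame("side")
crop(b,"s10",200,80,400,280,3)
```

```text
t 15.0 pos [ 0.4762 -0.116   0.2355] F [ 0.8  0.6 -0.5] gw 0.002 yaw -0.181
 shift mm now-axes [  57.2 -168.1   10.1]  after turn [  57.6 -168.    10.5]  turn deg [ 0.27 -0.41 -0.11]
[-51.63568414 -71.96674712 235.47228773]
```

View pics/s10.png

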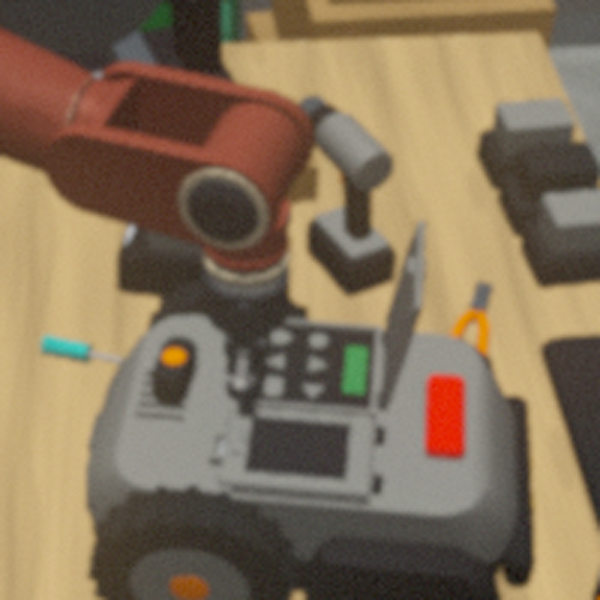

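move_arm --rows '[{"tx":0.01,"ty":-0.03,"tz":-0.003,"ax":0,"ay":0,"az":0,"jaw":255},{"tx":0.012,"ty":-0.035,"tz":-0.002,"ax":0,"ay":0,"az":0,"jaw":255},{"tx":0.012,"ty":-0.035,"tz":0,"ax":0,"ay":0,"az":0,"jaw":255},{"tx":0.012,"ty":-0.035,"tz":0,"ax":0,"ay":0,"az":0,"jaw":255},{"tx":0.007,"ty":-0.02,"tz":0,"ax":0,"ay":0,"az":0,"jaw":255},{"tx":0,"ty":0,"tz":0,"ax":0,"ay":0,"az":0,"jaw":255},{"tx":0,"ty":0,"tz":0,"ax":0,"ay":0,"az":0,"jaw":255}]'

```text
time: 15.75
tool_pos: [0.5557, 0.0318, 0.2308]
tool_rot: [0.003, 0.996, -0.092, -0.003]
contact_force: [-0.2, 0.3, -0.2]
gripper_width: -0.002
```

Run:
```python
from h import *
go(mw(6,96,200),YAW); print(wm(manip.state()["tool_pos"]))
```

```text
t 15.75 pos [0.5557 0.0318 0.2308] F [-0.2  0.3 -0.2] gw -0.002 yaw -0.184
 shift mm now-axes [ 5.9 -8.5 30.7]  after turn [ 5.8 -8.3 30.8]  turn deg [ 0.31  0.27 -0.28]
[1.79932805e-01 8.76523602e+01 2.30809026e+02]
```

move_arm --rows '[{"tx":0.005,"ty":-0.0075,"tz":0,"ax":0.3,"ay":0.3,"az":-0.3,"jaw":255},{"tx":0,"ty":0,"tz":0.012,"ax":0,"ay":0,"az":0,"jaw":255},{"tx":0,"ty":0,"tz":0.01,"ax":0,"ay":0,"az":0,"jaw":255},{"tx":0,"ty":0,"tz":0,"ax":0,"ay":0,"az":0,"jaw":255},{"tx":0,"ty":0,"tz":0,"ax":0,"ay":0,"az":0,"jaw":255}]'

```text
time: 16.25
tool_pos: [0.5604, 0.0356, 0.2048]
tool_rot: [0.0, 0.996, -0.091, -0.001]
contact_force: [0.7, -0.2, 0.2]
gripper_width: -0.002
```

Run:
```python
from h import *
go(mw(6,96,185),YAW); print(wm(manip.state()["tool_pos"]))
a=manip.grab_frame("top");b=manip.grab_frame("side")
crop(b,"s11",250,150,350,250,6);crop(a,"t11",230,100,380,220,5)
```

```text
t 16.25 pos [0.5604 0.0356 0.2048] F [ 0.7 -0.2  0.2] gw -0.002 yaw -0.183
 shift mm now-axes [ 1.9 -3.8 19.7]  after turn [ 1.8 -3.8 19.8]  turn deg [ 0.06  0.12 -0.21]
[  4.17032143  92.18585299 204.75019147]
```

View pics/s11.png

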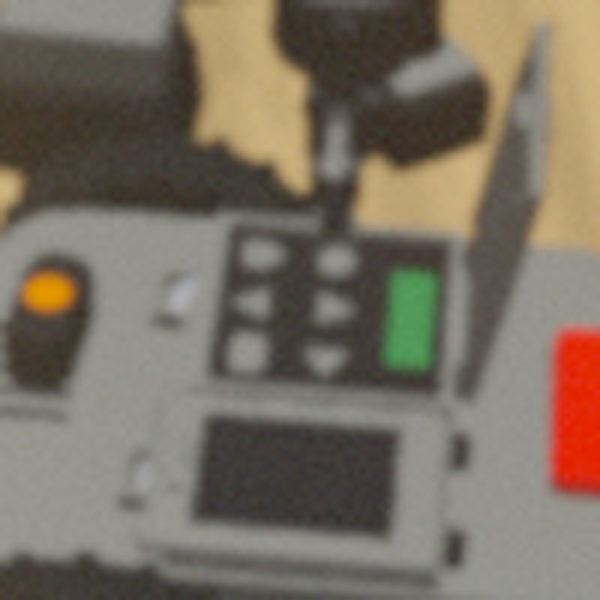

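View pics/t11.png

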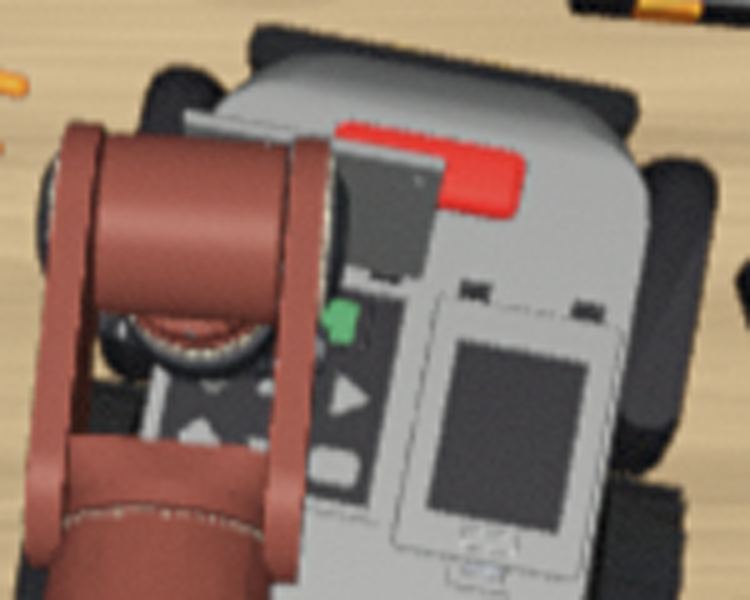

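move_arm --rows '[{"tx":0.0015,"ty":-0.0025,"tz":0.006,"ax":0,"ay":0,"az":0,"jaw":255},{"tx":0,"ty":0,"tz":0.006,"ax":0,"ay":0,"az":0,"jaw":255},{"tx":0,"ty":0,"tz":0.003,"ax":0,"ay":0,"az":0,"jaw":255},{"tx":0,"ty":0,"tz":0.002,"ax":0,"ay":0,"az":0,"jaw":255},{"tx":0,"ty":0,"tz":0.002,"ax":0,"ay":0,"az":0,"jaw":255}]'

```text
time: 16.85
tool_pos: [0.5633, 0.038, 0.1857]
tool_rot: [0.0, 0.996, -0.091, 0.0]
contact_force: [0.6, 0.4, -0.7]
gripper_width: -0.005
```

Run:
```python
from h import *
go(mw(6,96,181),YAW); print(wm(manip.state()["tool_pos"]))
```

```text
t 16.85 pos [0.5633 0.038  0.1857] F [ 0.6  0.4 -0.7] gw -0.005 yaw -0.183
 shift mm now-axes [-0.6 -0.9  4.7]  after turn [-0.6 -0.9  4.7]  turn deg [ 0.04 -0.03 -0.2 ]
[  6.57178654  95.0746138  185.73749992]
```

move_arm --rows '[{"tx":0,"ty":0,"tz":0.002,"ax":0,"ay":0,"az":0,"jaw":255},{"tx":0,"ty":0,"tz":0.002,"ax":0,"ay":0,"az":0,"jaw":255},{"tx":0,"ty":0,"tz":0.0015,"ax":0,"ay":0,"az":0,"jaw":255}]'

```text
time: 17.15
tool_pos: [0.5633, 0.038, 0.1812]
tool_rot: [0.0, 0.996, -0.091, 0.0]
contact_force: [-2.8, -0.5, 4.5]
gripper_width: 0.001
```

Run:
```python
from h import *
go(mw(6,96,181),YAW)
```

```text
t 17.15 pos [0.5633 0.038  0.1812] F [-2.8 -0.5  4.5] gw 0.001 yaw -0.183
 shift mm now-axes [-0.6 -0.9  0.2]  after turn [-0.6 -0.9  0.2]  turn deg [ 0.05 -0.02 -0.19]
```

move_arm --rows '[{"tx":0,"ty":0,"tz":0.001,"ax":0,"ay":0,"az":0,"jaw":255},{"tx":0,"ty":0,"tz":0.001,"ax":0,"ay":0,"az":0,"jaw":255}]'

```text
time: 17.35
tool_pos: [0.5633, 0.038, 0.181]
tool_rot: [0.0, 0.996, -0.091, 0.0]
contact_force: [-3.3, 0.1, 6.4]
gripper_width: -0.001
```

move_arm --rows '[{"tx":0,"ty":0,"tz":-0.012,"ax":0,"ay":0,"az":0,"jaw":255},{"tx":0,"ty":0,"tz":-0.01,"ax":0,"ay":0,"az":0,"jaw":255},{"tx":0,"ty":0,"tz":0,"ax":0,"ay":0,"az":0,"jaw":255}]'

```text
time: 17.65
tool_pos: [0.5641, 0.038, 0.2049]
tool_rot: [0.0, 0.996, -0.091, 0.001]
contact_force: [-0.3, -0.1, 0.7]
gripper_width: -0.002
```

Run:
```python
from h import *
go(mw(6,58,200),YAW)
```

```text
t 17.65 pos [0.5641 0.038  0.2049] F [-0.3 -0.1  0.7] gw -0.002 yaw -0.183
 shift mm now-axes [-1.2 37.2  4.9]  after turn [-1.3 37.2  4.9]  turn deg [ 0.03 -0.16 -0.18]
```

Power bottomed out at 6 N with z = 181 mm. Next is the up arrow.

move_arm --rows '[{"tx":0,"ty":0.014,"tz":0,"ax":0,"ay":0,"az":0,"jaw":255},{"tx":0,"ty":0.014,"tz":0,"ax":0,"ay":0,"az":0,"jaw":255},{"tx":0,"ty":0.004,"tz":0,"ax":0,"ay":0,"az":0,"jaw":255},{"tx":0,"ty":0,"tz":0,"ax":0,"ay":0,"az":0,"jaw":255},{"tx":0,"ty":0,"tz":0,"ax":0,"ay":0,"az":0,"jaw":255}]'

```text
time: 18.15
tool_pos: [0.557, 0.0028, 0.2038]
tool_rot: [0.001, 0.996, -0.092, 0.001]
contact_force: [-0.4, -0.4, 0.1]
gripper_width: -0.003
```

Run:
```python
from h import *
go(mw(6,58,185),YAW)
```

```text
t 18.15 pos [0.557  0.0028 0.2038] F [-0.4 -0.4  0.1] gw -0.003 yaw -0.184
 shift mm now-axes [-0.7  1.3 18.8]  after turn [-0.7  1.3 18.8]  turn deg [ 0.06 -0.08 -0.27]
```

move_arm --rows '[{"tx":-0.0005,"ty":0.001,"tz":0.006,"ax":0,"ay":0,"az":0,"jaw":255},{"tx":0,"ty":0,"tz":0.006,"ax":0,"ay":0,"az":0,"jaw":255},{"tx":0,"ty":0,"tz":0.003,"ax":0,"ay":0,"az":0,"jaw":255},{"tx":0,"ty":0,"tz":0.002,"ax":0,"ay":0,"az":0,"jaw":255},{"tx":0,"ty":0,"tz":0.002,"ax":0,"ay":0,"az":0,"jaw":255},{"tx":0,"ty":0,"tz":0.002,"ax":0,"ay":0,"az":0,"jaw":255},{"tx":0,"ty":0,"tz":0.0015,"ax":0,"ay":0,"az":0,"jaw":255}]'

```text
time: 18.85
tool_pos: [0.5561, 0.0023, 0.1809]
tool_rot: [0.001, 0.996, -0.091, -0.0]
contact_force: [-4.7, 0.2, 10.0]
gripper_width: -0.002
```

Run:
```python
from h import *
go(mw(6,58,181),YAW)
```

```text
t 18.85 pos [0.5561 0.0023 0.1809] F [-4.7  0.2 10. ] gw -0.002 yaw -0.183
 shift mm now-axes [ 0.1  0.7 -0.1]  after turn [ 0.1  0.7 -0.1]  turn deg [ 0.1  -0.   -0.19]
```

Up is fully down. I'll hold it, release, and press it again.

move_arm --rows '[{"tx":0,"ty":0,"tz":0.0005,"ax":0,"ay":0,"az":0,"jaw":255},{"tx":0,"ty":0,"tz":-0.01,"ax":0,"ay":0,"az":0,"jaw":255},{"tx":0,"ty":0,"tz":-0.003,"ax":0,"ay":0,"az":0,"jaw":255},{"tx":0,"ty":0,"tz":0,"ax":0,"ay":0,"az":0,"jaw":255},{"tx":0,"ty":0,"tz":0,"ax":0,"ay":0,"az":0,"jaw":255}]'

```text
time: 19.35
tool_pos: [0.5568, 0.0027, 0.1958]
tool_rot: [0.001, 0.996, -0.091, 0.001]
contact_force: [-0.1, -0.3, 0.0]
gripper_width: 0.004
```

Run:
```python
from h import *
go(mw(6,58,181),YAW)
```

```text
t 19.35 pos [0.5568 0.0027 0.1958] F [-0.1 -0.3  0. ] gw 0.004 yaw -0.183
 shift mm now-axes [-0.5  1.2 14.8]  after turn [-0.5  1.2 14.8]  turn deg [ 0.06 -0.12 -0.17]
```

move_arm --rows '[{"tx":-0.0005,"ty":0.001,"tz":0.005,"ax":0,"ay":0,"az":0,"jaw":255},{"tx":0,"ty":0,"tz":0.003,"ax":0,"ay":0,"az":0,"jaw":255},{"tx":0,"ty":0,"tz":0.002,"ax":0,"ay":0,"az":0,"jaw":255},{"tx":0,"ty":0,"tz":0.002,"ax":0,"ay":0,"az":0,"jaw":255},{"tx":0,"ty":0,"tz":0.002,"ax":0,"ay":0,"az":0,"jaw":255},{"tx":0,"ty":0,"tz":0.0015,"ax":0,"ay":0,"az":0,"jaw":255}]'

```text
time: 19.95
tool_pos: [0.5559, 0.0018, 0.1809]
tool_rot: [0.001, 0.996, -0.091, 0.0]
contact_force: [-5.0, -0.4, 9.8]
gripper_width: 0.004
```

Run:
```python
from h import *
go(mw(6,58,181),YAW)
```

```text
t 19.95 pos [0.5559 0.0018 0.1809] F [-5.  -0.4  9.8] gw 0.004 yaw -0.182
 shift mm now-axes [ 0.2  0.1 -0.1]  after turn [ 0.2  0.1 -0.1]  turn deg [ 0.06 -0.05 -0.17]
```

move_arm --rows '[{"tx":0,"ty":0,"tz":0.0005,"ax":0,"ay":0,"az":0,"jaw":255},{"tx":0,"ty":0,"tz":-0.015,"ax":0,"ay":0,"az":0,"jaw":255},{"tx":0,"ty":0,"tz":-0.012,"ax":0,"ay":0,"az":0,"jaw":255},{"tx":0,"ty":0,"tz":0,"ax":0,"ay":0,"az":0,"jaw":255},{"tx":-0.012,"ty":0.011,"tz":0,"ax":0,"ay":0,"az":0,"jaw":255},{"tx":-0.013,"ty":0.012,"tz":0,"ax":0,"ay":0,"az":0,"jaw":255},{"tx":-0.008,"ty":0.008,"tz":0,"ax":0,"ay":0,"az":0,"jaw":255},{"tx":0,"ty":0,"tz":0,"ax":0,"ay":0,"az":0,"jaw":255},{"tx":0,"ty":0,"tz":0,"ax":0,"ay":0,"az":0,"jaw":255}]'

```text
time: 20.85
tool_pos: [0.5174, -0.0233, 0.2111]
tool_rot: [0.001, 0.996, -0.091, 0.002]
contact_force: [0.0, -0.7, 0.6]
gripper_width: 0.003
```

Run:
```python
from h import *
go(mw(-34,20,185),YAW)
```

```text
t 20.85 pos [ 0.5174 -0.0233  0.2111] F [ 0.  -0.7  0.6] gw 0.003 yaw -0.182
 shift mm now-axes [-6.4  6.6 26.1]  after turn [-6.3  6.6 26.1]  turn deg [ 0.04 -0.18 -0.15]
```

move_arm --rows '[{"tx":-0.006,"ty":0.006,"tz":0,"ax":0,"ay":0,"az":0,"jaw":255},{"tx":0,"ty":0,"tz":0.006,"ax":0,"ay":0,"az":0,"jaw":255},{"tx":0,"ty":0,"tz":0.006,"ax":0,"ay":0,"az":0,"jaw":255},{"tx":0,"ty":0,"tz":0,"ax":0,"ay":0,"az":0,"jaw":255},{"tx":0,"ty":0,"tz":0,"ax":0,"ay":0,"az":0,"jaw":255}]'

```text
time: 21.35
tool_pos: [0.5104, -0.0279, 0.1972]
tool_rot: [0.0, 0.996, -0.091, 0.001]
contact_force: [0.0, 0.2, 0.2]
gripper_width: 0.0
```

Run:
```python
from h import *
go(mw(-34,20,185),YAW)
```

```text
t 21.35 pos [ 0.5104 -0.0279  0.1972] F [0.  0.2 0.2] gw 0.0 yaw -0.181
 shift mm now-axes [-0.3  0.8 12.2]  after turn [-0.3  0.8 12.2]  turn deg [ 0.02 -0.12 -0.1 ]
```

move_arm --rows '[{"tx":0,"ty":0.0007,"tz":0.005,"ax":0,"ay":0,"az":0,"jaw":255},{"tx":0,"ty":0,"tz":0.003,"ax":0,"ay":0,"az":0,"jaw":255},{"tx":0,"ty":0,"tz":0.002,"ax":0,"ay":0,"az":0,"jaw":255},{"tx":0,"ty":0,"tz":0.002,"ax":0,"ay":0,"az":0,"jaw":255},{"tx":0,"ty":0,"tz":0.002,"ax":0,"ay":0,"az":0,"jaw":255},{"tx":0,"ty":0,"tz":0.0015,"ax":0,"ay":0,"az":0,"jaw":255},{"tx":0,"ty":0,"tz":0.001,"ax":0,"ay":0,"az":0,"jaw":255}]'

```text
time: 22.05
tool_pos: [0.5107, -0.0284, 0.181]
tool_rot: [0.0, 0.996, -0.09, 0.001]
contact_force: [-2.4, 0.8, 5.1]
gripper_width: 0.001
```

Run:
```python
from h import *
go(mw(-34,20,181),YAW)
```

```text
t 22.05 pos [ 0.5107 -0.0284  0.181 ] F [-2.4  0.8  5.1] gw 0.001 yaw -0.181
 shift mm now-axes [-0.6  0.3  0. ]  after turn [-0.6  0.3  0. ]  turn deg [ 0.02 -0.11 -0.07]
```

OK is down. I'll hold it, release, and move over the down key at a safe height to home.

move_arm --rows '[{"tx":0,"ty":0,"tz":0.0015,"ax":0,"ay":0,"az":0,"jaw":255},{"tx":0,"ty":0,"tz":0.001,"ax":0,"ay":0,"az":0,"jaw":255},{"tx":0,"ty":0,"tz":-0.015,"ax":0,"ay":0,"az":0,"jaw":255},{"tx":0,"ty":0,"tz":-0.014,"ax":0,"ay":0,"az":0,"jaw":255},{"tx":0,"ty":0,"tz":0,"ax":0,"ay":0,"az":0,"jaw":255},{"tx":0,"ty":-0.02,"tz":0,"ax":0,"ay":0,"az":0,"jaw":255},{"tx":0,"ty":-0.02,"tz":0,"ax":0,"ay":0,"az":0,"jaw":255},{"tx":0,"ty":-0.02,"tz":0,"ax":0,"ay":0,"az":0,"jaw":255},{"tx":0,"ty":-0.01,"tz":0,"ax":0,"ay":0,"az":0,"jaw":255},{"tx":0,"ty":0,"tz":0,"ax":0,"ay":0,"az":0,"jaw":255},{"tx":0,"ty":0,"tz":0,"ax":0,"ay":0,"az":0,"jaw":255}]'

```text
time: 23.15
tool_pos: [0.5251, 0.0415, 0.2134]
tool_rot: [0.001, 0.996, -0.091, 0.004]
contact_force: [-0.9, 0.2, 0.4]
gripper_width: -0.004
```

Run:
```python
from h import *
go(mw(-34,96,185),YAW)
```

```text
t 23.15 pos [0.5251 0.0415 0.2134] F [-0.9  0.2  0.4] gw -0.004 yaw -0.182
 shift mm now-axes [-2.5 -4.3 28.4]  after turn [-2.3 -4.3 28.4]  turn deg [ 0.07 -0.42 -0.15]
```

move_arm --rows '[{"tx":-0.002,"ty":-0.004,"tz":0.004,"ax":0,"ay":-0.4,"az":0,"jaw":255},{"tx":0,"ty":0,"tz":0.006,"ax":0,"ay":0,"az":0,"jaw":255},{"tx":0,"ty":0,"tz":0.004,"ax":0,"ay":0,"az":0,"jaw":255},{"tx":0,"ty":0,"tz":0,"ax":0,"ay":0,"az":0,"jaw":255},{"tx":0,"ty":0,"tz":0,"ax":0,"ay":0,"az":0,"jaw":255}]'

```text
time: 23.65
tool_pos: [0.5231, 0.0439, 0.1972]
tool_rot: [0.001, 0.996, -0.092, -0.001]
contact_force: [0.2, -0.8, 0.4]
gripper_width: 0.005
```

Run:
```python
from h import *
go(mw(-34,96,185),YAW)
```

```text
t 23.65 pos [0.5231 0.0439 0.1972] F [ 0.2 -0.8  0.4] gw 0.005 yaw -0.185
 shift mm now-axes [ 0.1 -2.3 12.2]  after turn [ 0.1 -2.3 12.2]  turn deg [ 0.13  0.1  -0.32]
```

move_arm --rows '[{"tx":0,"ty":-0.002,"tz":0.005,"ax":0,"ay":0,"az":0,"jaw":255},{"tx":0,"ty":0,"tz":0.003,"ax":0,"ay":0,"az":0,"jaw":255},{"tx":0,"ty":0,"tz":0.002,"ax":0,"ay":0,"az":0,"jaw":255},{"tx":0,"ty":0,"tz":0.002,"ax":0,"ay":0,"az":0,"jaw":255},{"tx":0,"ty":0,"tz":0.002,"ax":0,"ay":0,"az":0,"jaw":255},{"tx":0,"ty":0,"tz":0.0015,"ax":0,"ay":0,"az":0,"jaw":255},{"tx":0,"ty":0,"tz":0.001,"ax":0,"ay":0,"az":0,"jaw":255}]'

```text
time: 24.35
tool_pos: [0.5238, 0.0458, 0.1813]
tool_rot: [0.001, 0.996, -0.092, -0.001]
contact_force: [-2.6, 0.1, 4.3]
gripper_width: -0.0
```

Run:
```python
from h import *
go(mw(-34,96,181),YAW)
```

```text
t 24.35 pos [0.5238 0.0458 0.1813] F [-2.6  0.1  4.3] gw -0.0 yaw -0.185
 shift mm now-axes [-0.3 -0.3  0.3]  after turn [-0.3 -0.3  0.3]  turn deg [ 0.14  0.06 -0.33]
```

move_arm --rows '[{"tx":0,"ty":0,"tz":0.0015,"ax":0,"ay":0,"az":0,"jaw":255},{"tx":0,"ty":0,"tz":0.001,"ax":0,"ay":0,"az":0,"jaw":255},{"tx":0,"ty":0,"tz":-0.015,"ax":0,"ay":0,"az":0,"jaw":255},{"tx":0,"ty":0,"tz":-0.03,"ax":0,"ay":0,"az":0,"jaw":255},{"tx":0,"ty":0,"tz":-0.04,"ax":0,"ay":0,"az":0,"jaw":255},{"tx":0,"ty":0,"tz":-0.04,"ax":0,"ay":0,"az":0,"jaw":255},{"tx":0,"ty":0,"tz":-0.04,"ax":0,"ay":0,"az":0,"jaw":255},{"tx":0,"ty":0,"tz":-0.04,"ax":0,"ay":0,"az":0,"jaw":255},{"tx":0,"ty":0,"tz":-0.02,"ax":0,"ay":0,"az":0,"jaw":255},{"tx":0,"ty":0,"tz":0,"ax":0,"ay":0,"az":0,"jaw":255},{"tx":0,"ty":0,"tz":0,"ax":0,"ay":0,"az":0,"jaw":255}]'

```text
time: 25.45
tool_pos: [0.5239, 0.0464, 0.4173]
tool_rot: [0.001, 0.996, -0.092, 0.002]
contact_force: [0.3, -0.2, -0.7]
gripper_width: -0.002
```

Run:
```python
from h import *
go(mw(155,62,400),YAW)
```

```text
t 25.45 pos [0.5239 0.0464 0.4173] F [ 0.3 -0.2 -0.7] gw -0.002 yaw -0.185
 shift mm now-axes [188.8  33.2  18. ]  after turn [188.7  34.3  17.3]  turn deg [ 0.08 -0.21 -0.33]
```

move_arm --rows '[{"tx":0.02,"ty":0.004,"tz":-0.003,"ax":0,"ay":0,"az":0,"jaw":255},{"tx":0.03,"ty":0.005,"tz":-0.003,"ax":0,"ay":0,"az":0,"jaw":255},{"tx":0.03,"ty":0.005,"tz":0,"ax":0,"ay":0,"az":0,"jaw":255},{"tx":0.03,"ty":0.005,"tz":0,"ax":0,"ay":0,"az":0,"jaw":255},{"tx":0.03,"ty":0.005,"tz":0,"ax":0,"ay":0,"az":0,"jaw":255},{"tx":0.02,"ty":0.004,"tz":0,"ax":0,"ay":0,"az":0,"jaw":255},{"tx":0.01,"ty":0.002,"tz":0,"ax":0,"ay":0,"az":0,"jaw":255},{"tx":0,"ty":0,"tz":0,"ax":0,"ay":0,"az":0,"jaw":255},{"tx":0,"ty":0,"tz":0,"ax":0,"ay":0,"az":0,"jaw":255}]'

```text
time: 26.35
tool_pos: [0.687, -0.0154, 0.403]
tool_rot: [0.0, 0.996, -0.092, -0.011]
contact_force: [-0.3, -0.8, -0.3]
gripper_width: -0.001
```

Run:
```python
from h import *
go(mw(155,62,310),YAW);print(wm(manip.state()["tool_pos"]))
b=manip.grab_frame("side");crop(b,"s12",200,60,400,260,3)
```

```text
t 26.35 pos [ 0.687  -0.0154  0.403 ] F [-0.3 -0.8 -0.3] gw -0.001 yaw -0.184
 shift mm now-axes [19.3  2.3 92.6]  after turn [17.2  2.6 93. ]  turn deg [ 0.14  1.31 -0.25]
[137.80044285  64.58724795 402.97710222]
```

View pics/s12.png

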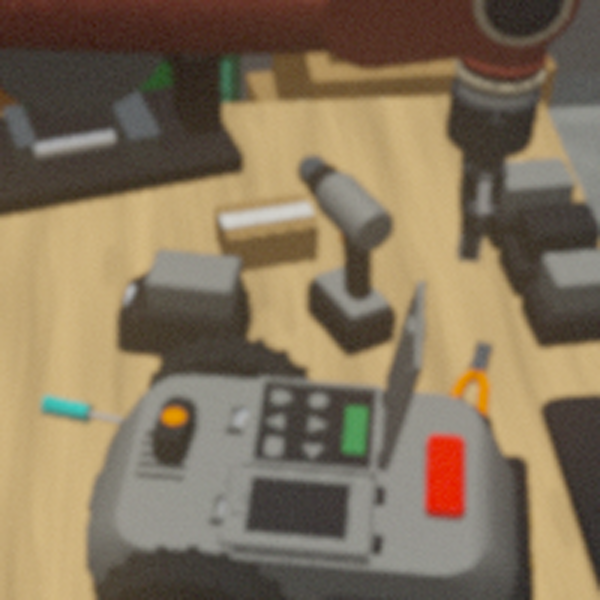

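move_arm --rows '[{"tx":0.015,"ty":0,"tz":0.01,"ax":0,"ay":1.2,"az":0,"jaw":255},{"tx":0,"ty":0,"tz":0.025,"ax":0,"ay":0,"az":0,"jaw":255},{"tx":0,"ty":0,"tz":0.025,"ax":0,"ay":0,"az":0,"jaw":255},{"tx":0,"ty":0,"tz":0.015,"ax":0,"ay":0,"az":0,"jaw":255},{"tx":0,"ty":0,"tz":0,"ax":0,"ay":0,"az":0,"jaw":255},{"tx":0,"ty":0,"tz":0,"ax":0,"ay":0,"az":0,"jaw":255}]'

```text
time: 27.0
tool_pos: [0.6986, -0.0155, 0.331]
tool_rot: [0.001, 0.996, -0.09, 0.003]
contact_force: [0.8, -0.0, 1.0]
gripper_width: 0.002
```

Run:
```python
from h import *
go(mw(75,60,310),YAW);print(wm(manip.state()["tool_pos"]))
```

```text
t 27.0 pos [ 0.6986 -0.0155  0.331 ] F [ 0.8 -0.   1. ] gw 0.002 yaw -0.181
 shift mm now-axes [-74.4   6.7  20.5]  after turn [-74.3   6.6  21. ]  turn deg [ 0.1  -0.35 -0.07]
[149.26826203  66.60688455 330.95011699]
```

move_arm --rows '[{"tx":0,"ty":0.005,"tz":0.015,"ax":0,"ay":0,"az":0,"jaw":255},{"tx":0,"ty":0,"tz":0.006,"ax":0,"ay":0,"az":0,"jaw":255},{"tx":0,"ty":0,"tz":0,"ax":0,"ay":0,"az":0,"jaw":255},{"tx":-0.014,"ty":0,"tz":0.001,"ax":0,"ay":0,"az":0,"jaw":255},{"tx":-0.015,"ty":0,"tz":0.001,"ax":0,"ay":0,"az":0,"jaw":255},{"tx":-0.015,"ty":0,"tz":0.001,"ax":0,"ay":0,"az":0,"jaw":255},{"tx":-0.015,"ty":0,"tz":0.001,"ax":0,"ay":0,"az":0,"jaw":255},{"tx":-0.01,"ty":0,"tz":0.001,"ax":0,"ay":0,"az":0,"jaw":255},{"tx":0,"ty":0,"tz":0,"ax":0,"ay":0,"az":0,"jaw":255},{"tx":0,"ty":0,"tz":0,"ax":0,"ay":0,"az":0,"jaw":255}]'

```text
time: 28.0
tool_pos: [0.6302, -0.009, 0.3087]
tool_rot: [0.001, 0.996, -0.091, 0.008]
contact_force: [-0.7, -0.0, 0.3]
gripper_width: 0.002
```

Run:
```python
from h import *
go(mw(48,60,305),YAW);print(wm(manip.state()["tool_pos"]))
```

```text
t 28.0 pos [ 0.6302 -0.009   0.3087] F [-0.7 -0.   0.3] gw 0.002 yaw -0.182
 shift mm now-axes [-32.8   0.8   3.2]  after turn [-32.8   0.7   3.7]  turn deg [ 0.07 -0.98 -0.13]
[ 80.77802408  60.74823194 308.71488621]
```

move_arm --rows '[{"tx":-0.012,"ty":0,"tz":0.002,"ax":0,"ay":-0.9,"az":0,"jaw":255},{"tx":-0.012,"ty":0,"tz":0.003,"ax":0,"ay":0,"az":0,"jaw":255},{"tx":-0.012,"ty":0,"tz":0.004,"ax":0,"ay":0,"az":0,"jaw":255},{"tx":-0.012,"ty":0,"tz":0.005,"ax":0,"ay":0,"az":0,"jaw":255},{"tx":-0.01,"ty":0,"tz":0.004,"ax":0,"ay":0,"az":0,"jaw":255},{"tx":0,"ty":0,"tz":0,"ax":0,"ay":0,"az":0,"jaw":255},{"tx":0,"ty":0,"tz":0,"ax":0,"ay":0,"az":0,"jaw":255}]'

```text
time: 28.7
tool_pos: [0.5713, 0.0015, 0.2897]
tool_rot: [0.0, 0.996, -0.091, -0.001]
contact_force: [-0.1, -0.0, -0.0]
gripper_width: -0.001
```

Run:
```python
from h import *
go(mw(-15,60,263),YAW);print(wm(manip.state()["tool_pos"]))
b=manip.grab_frame("side");crop(b,"s13",200,80,400,280,3)
```

```text
t 28.7 pos [0.5713 0.0015 0.2897] F [-0.1 -0.  -0. ] gw -0.001 yaw -0.182
 shift mm now-axes [-35.9   0.7  26.7]  after turn [-36.    0.6  26.7]  turn deg [ 0.06  0.08 -0.17]
[ 20.98663793  60.61659401 289.65615761]
```

View pics/s13.png

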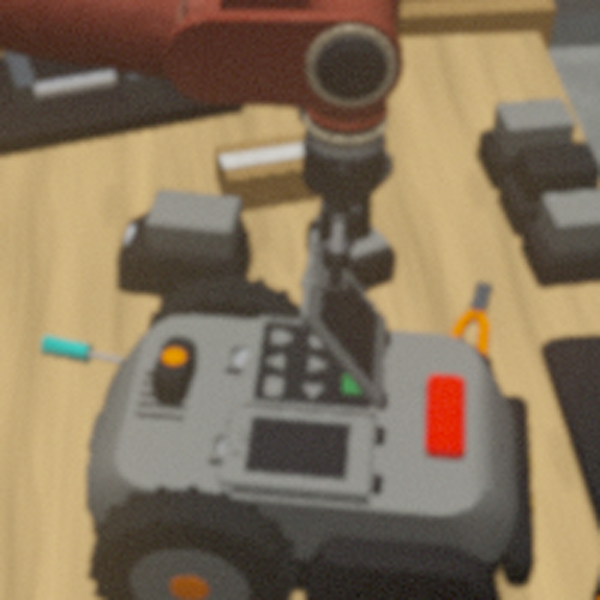

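move_arm --rows '[{"tx":-0.014,"ty":0,"tz":0.008,"ax":0,"ay":0,"az":0,"jaw":255},{"tx":-0.013,"ty":0,"tz":0.01,"ax":0,"ay":0,"az":0,"jaw":255},{"tx":-0.012,"ty":0,"tz":0.012,"ax":0,"ay":0,"az":0,"jaw":255},{"tx":-0.01,"ty":0,"tz":0.013,"ax":0,"ay":0,"az":0,"jaw":255},{"tx":-0.006,"ty":0,"tz":0.01,"ax":0,"ay":0,"az":0,"jaw":255},{"tx":0,"ty":0,"tz":0.002,"ax":0,"ay":0,"az":0,"jaw":255},{"tx":0,"ty":0,"tz":0,"ax":0,"ay":0,"az":0,"jaw":255}]'

```text
time: 29.45
tool_pos: [0.5201, 0.0107, 0.2357]
tool_rot: [0.001, 0.996, -0.092, 0.003]
contact_force: [0.2, 0.5, 0.6]
gripper_width: 0.002
```

Run:
```python
from h import *
go(mw(-54,58,194),YAW);print(wm(manip.state()["tool_pos"]))
```

```text
t 29.45 pos [0.5201 0.0107 0.2357] F [0.2 0.5 0.6] gw 0.002 yaw -0.183
 shift mm now-axes [-23.1   2.5  41.6]  after turn [-22.9   2.5  41.7]  turn deg [ 0.04 -0.3  -0.22]
[-31.07675098  60.45890012 235.70745757]
```

move_arm --rows '[{"tx":-0.01,"ty":0.002,"tz":0.013,"ax":0,"ay":0,"az":0,"jaw":255},{"tx":-0.009,"ty":0,"tz":0.012,"ax":0,"ay":0,"az":0,"jaw":255},{"tx":0,"ty":0,"tz":0.008,"ax":0,"ay":0,"az":0,"jaw":255},{"tx":0,"ty":0,"tz":0.003,"ax":0,"ay":0,"az":0,"jaw":255},{"tx":0,"ty":0,"tz":0.003,"ax":0,"ay":0,"az":0,"jaw":255}]'

```text
time: 29.95
tool_pos: [0.5039, 0.0117, 0.1994]
tool_rot: [0.001, 0.996, -0.092, 0.005]
contact_force: [-6.0, 1.3, 10.5]
gripper_width: 0.0
```

Run:
```python
from h import *
go(mw(-54,58,194),YAW);print(wm(manip.state()["tool_pos"]))
```

```text
t 29.95 pos [0.5039 0.0117 0.1994] F [-6.   1.3 10.5] gw 0.0 yaw -0.184
 shift mm now-axes [-6.8  0.6  5.3]  after turn [-6.8  0.6  5.4]  turn deg [ 0.01 -0.6  -0.24]
[-47.22148408  58.61975488 199.37410249]
```

move_arm --rows '[{"tx":-0.003,"ty":0,"tz":0.003,"ax":0,"ay":0,"az":0,"jaw":255},{"tx":0,"ty":0,"tz":0.003,"ax":0,"ay":0,"az":0,"jaw":255},{"tx":0,"ty":0,"tz":0.002,"ax":0,"ay":0,"az":0,"jaw":255}]'

```text
time: 30.25
tool_pos: [0.5036, 0.0119, 0.194]
tool_rot: [0.001, 0.996, -0.092, 0.008]
contact_force: [-1.1, -0.1, 3.3]
gripper_width: 0.002
```

Run:
```python
from h import *
go(mw(-54,58,194),YAW);print(wm(manip.state()["tool_pos"]))
```

```text
t 30.25 pos [0.5036 0.0119 0.194 ] F [-1.1 -0.1  3.3] gw 0.002 yaw -0.184
 shift mm now-axes [-6.5  0.7 -0.1]  after turn [-6.5  0.7 -0. ]  turn deg [ 0.   -0.94 -0.24]
[-47.53007416  58.71026018 193.95714624]
```

Force dropped from 10.5 to 3.3 N at z = 194, so it snapped. I'll press a little more, then back off and look.

move_arm --rows '[{"tx":0,"ty":0,"tz":0.002,"ax":0,"ay":0,"az":0,"jaw":255},{"tx":0,"ty":0,"tz":0.001,"ax":0,"ay":0,"az":0,"jaw":255},{"tx":0,"ty":0,"tz":-0.02,"ax":0,"ay":0,"az":0,"jaw":255},{"tx":0,"ty":0,"tz":-0.04,"ax":0,"ay":0,"az":0,"jaw":255},{"tx":0,"ty":0,"tz":-0.045,"ax":0,"ay":0,"az":0,"jaw":255},{"tx":0,"ty":0,"tz":-0.045,"ax":0,"ay":0,"az":0,"jaw":255},{"tx":0,"ty":0,"tz":-0.02,"ax":0,"ay":0,"az":0,"jaw":255},{"tx":-0.03,"ty":-0.02,"tz":0,"ax":0,"ay":0,"az":0,"jaw":255},{"tx":-0.03,"ty":-0.03,"tz":0,"ax":0,"ay":0,"az":0,"jaw":255},{"tx":-0.02,"ty":-0.03,"tz":0,"ax":0,"ay":0,"az":0,"jaw":255},{"tx":0,"ty":0,"tz":0,"ax":0,"ay":0,"az":0,"jaw":255},{"tx":0,"ty":0,"tz":0,"ax":0,"ay":0,"az":0,"jaw":255}]'

```text
time: 31.45
tool_pos: [0.4355, 0.108, 0.3645]
tool_rot: [0.0, 0.996, -0.093, 0.004]
contact_force: [0.1, -0.2, 0.0]
gripper_width: 0.003
```

Run:
```python
from h import *
go(mw(-54,58,194),YAW)
a=manip.grab_frame("top");b=manip.grab_frame("side")
crop(b,"s14",190,100,390,370,2.2);crop(a,"t14",230,90,450,280,3)
# predicted free-edge corners, lid underside/outer top, at shut vs 0.06 rad
for nm,y in(("hatch left",125),("hatch right",-9),("cover left",-19),("cover right",-123)):
  for th in(0,.08):
    p=mw(75-148*np.cos(th)+8*np.sin(th),y,186+148*np.sin(th)+8*np.cos(th))
    print(nm,th,"side",((proj(b,p)-[190,100])*2.2).round(1),"top",((proj(a,p)-[230,90])*3).round(1))
```

```text
t 31.45 pos [0.4355 0.108  0.3645] F [ 0.1 -0.2  0. ] gw 0.003 yaw -0.186
 shift mm now-axes [ 76.9  82.7 171. ]  after turn [ 77.6  83.1 170.5]  turn deg [-0.01 -0.41 -0.36]
hatch left 0 side [202.5 180.5] top [ 77.8 327.3]
hatch left 0.08 side [203.3 174.4] top [ 77.2 324.1]
hatch right 0 side [192.  244.2] top [222.2 354.1]
hatch right 0.08 side [192.7 238.2] top [222.9 351.1]
cover left 0 side [191.1 249.3] top [233.1 356.1]
cover left 0.08 side [191.9 243.3] top [233.8 353.1]
cover right 0 side [181.8 305.8] top [346. 377.]
cover right 0.08 side [182.5 299.8] top [347.8 374.2]
```

View pics/s14.png

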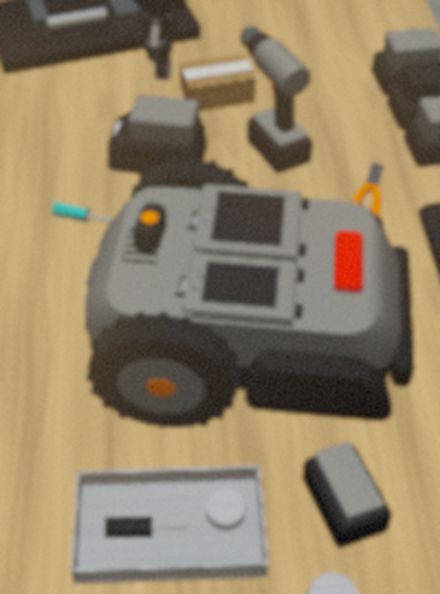

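View pics/t14.png

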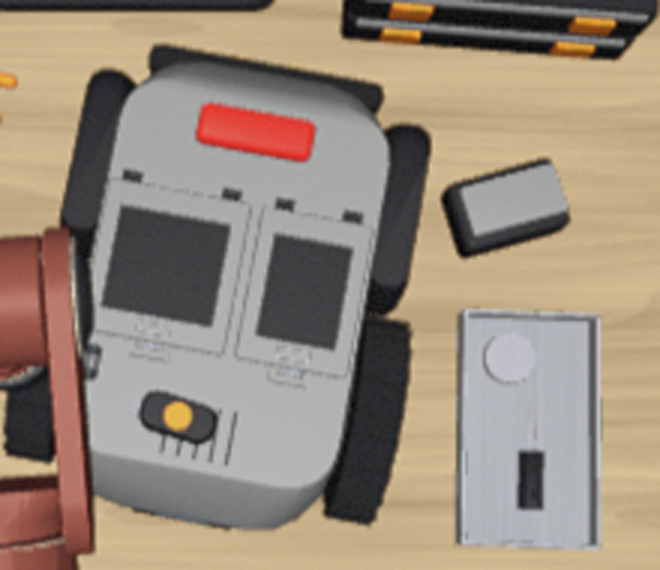

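Both lids' free edges match the shut prediction: cover right corner at zoom (346,378), hatch at (222,355). The screwdriver and tin lie flat in the tray and the arm is clear, so I'm handing in.

```bash
python3 -c "
from plant import manip
print(manip.job_done())"
```

```text
the job is handed in; nothing more can be done
None
```

The whole job is done and handed in at about 31.5 s of the 72 s allowed; the system reports no verdict.

- **Screwdriver:** I lifted it off the battery and laid it flat in the tray, behind the blade tin.
- **Lids:** I pushed each one over from behind and pressed it down. The hatch snapped, with force falling from 10.5 N to 3.3 N at z = 194 mm. The battery cover pushed back with 19 N at z = 193.5 mm.
- **Keys:** I pressed power, up, up, OK and home in that order, each to about z = 181 mm with 4 to 10 N. The fingers rose well clear of the keys after each press.

**Last pictures:** Both lids' free edges were where shut lids should be, to within a pixel or two, after I had let go. The screwdriver lay flat in the tray with the tin in place. The tape measure, spare pack, box and drill looked unmoved by eye, but I did not measure them. The arm was clear with about zero force.

**Limits of these checks:** With the hatch shut I could not see that the keys had come up. I did not read the start key, down key or stop bar, and judged them untouched from finger positions.

**Disagreements:** The side camera put the keys 4 to 5 mm further to the mower's right (−y) than the top camera. I used the top camera's positions, and all four keys I pressed bottomed out where they should. While moving, the arm also drifted up to about 27 mm and 3° from the commanded steps, which I corrected before each contact.

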